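# Pack a tube rack tight in its sampler bay

## Task

Pack out the gap between the tube rack and the end stop of the sampler bay: clear any stray pots out of the way into the yellow tray, fetch out the packer that has slid under the glass shelf (the rake is there to reach it), and stand the two packers that together fill the gap snugly, with just a little play and no forcing, square and fully down in the bay. Put the two spare packers in the yellow tray with all the pots, lay the rake back on its black mat, and leave the other glassware undisturbed.

Things in the scene. Friction and masses are not known exactly. Their poses are not given: they have to be found in the camera images.
- bay: Sampler bay fixed to the bench: grey base 300 x 100 x 10 mm, low aluminium lips along both long sides (64 mm apart inside, rising 10 mm above its floor). Origin under its centre, x along the bay from the stop to the rack, z up. Its floor is 10 mm above the bench.
- stop_face (a point): Middle of the lower edge of the steel end stop's inner face, on the bay floor; axes as the bay's. The stop is 20 mm thick, 56 mm wide and rises 44 mm above the bay floor.
- rack_face (a point): Middle of the lower edge of the fixed white tube rack's face that looks at the stop, on the bay floor; axes as the bay's. The rack is 60 mm wide, 46 mm tall (68 mm above the bay floor with its yellow caps) and does not move. The gap to be packed runs from stop_face to rack_face along the bay's x and is 76 to 106 mm long. The right pair of packers has a combined thickness 3 to 8 mm less than the gap; there is always such a pair.
- yellow (a point): Centre of the yellow packer, a loose plastic block 34 mm thick (its x), 56 mm wide (its y), 50 mm tall (its z), about 0.12 kg, grey faces on its two x sides; it stands upright. One of the four packers (which one varies) has slid under the glass shelf.
- blue (a point): Centre of the blue packer, a loose plastic block 39 mm thick (its x), 56 mm wide (its y), 50 mm tall (its z), about 0.12 kg, grey faces on its two x sides; it stands upright. One of the four packers (which one varies) has slid under the glass shelf.
- orange (a point): Centre of the orange packer, a loose plastic block 44 mm thick (its x), 56 mm wide (its y), 50 mm tall (its z), about 0.12 kg, grey faces on its two x sides; it stands upright. One of the four packers (which one varies) has slid under the glass shelf.
- green (a point): Centre of the green packer, a loose plastic block 54 mm thick (its x), 56 mm wide (its y), 50 mm tall (its z), about 0.12 kg, grey faces on its two x sides; it stands upright. One of the four packers (which one varies) has slid under the glass shelf.
- pot1 (a point): Centre of a stray sample pot, white with a red cap, 31 mm across, 60 mm tall, standing in the gap of the bay or on the bench. One to three of the pots are present; the others read None.
- pot2 (a point): Centre of a stray sample pot, white with a red cap, 31 mm across, 60 mm tall, standing in the gap of the bay or on the bench. One to three of the pots are present; the others read None.
- pot3 (a point): Centre of a stray sample pot, white with a red cap, 31 mm across, 60 mm tall, standing in the gap of the bay or on the bench. One to three of the pots are present; the others read None.
- shelf_front (a point): Middle of the front edge of the low fixed glass shelf, on the bench beneath it; x points in under the shelf, y along the edge, z up. The glass is 320 mm along y and 200 mm deep, its underside 67 mm and its top 75 mm above the bench; dark walls 14 mm thick close its two ends (290 mm apart inside) and the back (189 mm in). It is open only at the front.
- rake_grip (a point): The rake's blue handle, 60 mm long (x), 20 mm wide (y), 46 mm tall; the point lies on its axis 28 mm above the rake's underside. x points along the rake to the hook, z up. A flat steel strip 18 mm wide, 6 mm thick, runs from the handle along x at the bottom to a steel cross plate (the hook), whose face towards the handle is 160 mm from this point. The rake weighs 0.2 kg.
- rake_hook (a point): Free end of the hook, on the face towards the handle, 17 mm above the rake's underside; the hook plate is 8 mm thick, 34 mm tall and sticks out 65 mm from the rake's centre line to the rake's +y side (9 mm to the other).
- mat: Black rubber mat on the bench, 280 mm (x) by 150 mm (y), 3 mm thick, on which the rake lies at the start. Origin under its centre.
- tray: Shallow open yellow tray fixed to the bench, 230 mm (x) by 200 mm (y) outside, 22 mm tall, walls and floor 4 mm thick. Origin under its centre.
- washbottle: white wash bottle, 60 mm across, 150 mm tall; origin under its centre. A bystander.
- jar_blue: glass jar with a blue lid, 60 mm across, 85 mm tall; origin under its centre. A bystander.
- flask0: stoppered glass flask, 60 mm across, 124 mm tall; origin under its centre. A bystander.
- flask1: stoppered glass flask, 60 mm across, 124 mm tall; origin under its centre. A bystander.
- flask2: stoppered glass flask, 60 mm across, 124 mm tall; origin under its centre. A bystander.
- jar_amber: amber jar standing on the glass shelf, 56 mm across, 80 mm tall; origin under its centre. A bystander.
There are look-alikes about, which are no part of the job. Leave any pink look-alike of the part that bears orange alone.

How it is judged (in metres and radians):
At the end, for the whole second after the job is handed in: Two packers stand upright, square and fully down (6 mm) in the bay between stop and rack, within 10 mm of its centre line, total thickness 1 to 9.5 mm under the gap; the other packers and all pots are in the yellow tray; the rake lies with handle and hook over its mat; packers at rest (((x of rack_face in the frame of stop_face between 0.074 and 0.0825 m and (x of yellow in the frame of bay between -0.13 and 0.02 m and y of yellow in the frame of bay between -0.01 and 0.01 m and z of yellow in the frame of bay between 0.029 and 0.041 m and x of yellow in the frame of rack_face below -0.015 m and angle between yellow's own z axis and vertical below 0.12 rad and angle between the x axis of yellow and the x axis of bay, either way round below 0.15 rad) and (x of blue in the frame of bay between -0.13 and 0.02 m and y of blue in the frame of bay between -0.01 and 0.01 m and z of blue in the frame of bay between 0.029 and 0.041 m and x of blue in the frame of rack_face below -0.0175 m and angle between blue's own z axis and vertical below 0.12 rad and angle between the x axis of blue and the x axis of bay, either way round below 0.15 rad) and (x of orange in the frame of tray between -0.115 and 0.115 m and y of orange in the frame of tray between -0.1 and 0.1 m and z of orange in the frame of tray between 0 and 0.075 m) and (x of green in the frame of tray between -0.115 and 0.115 m and y of green in the frame of tray between -0.1 and 0.1 m and z of green in the frame of tray between 0 and 0.075 m)) or (x of rack_face in the frame of stop_face between 0.079 and 0.0875 m and (x of yellow in the frame of bay between -0.13 and 0.02 m and y of yellow in the frame of bay between -0.01 and 0.01 m and z of yellow in the frame of bay between 0.029 and 0.041 m and x of yellow in the frame of rack_face below -0.015 m and angle between yellow's own z axis and vertical below 0.12 rad and angle between the x axis of yellow and the x axis of bay, either way round below 0.15 rad) and (x of orange in the frame of bay between -0.13 and 0.02 m and y of orange in the frame of bay between -0.01 and 0.01 m and z of orange in the frame of bay between 0.029 and 0.041 m and x of orange in the frame of rack_face below -0.02 m and angle between orange's own z axis and vertical below 0.12 rad and angle between the x axis of orange and the x axis of bay, either way round below 0.15 rad) and (x of blue in the frame of tray between -0.115 and 0.115 m and y of blue in the frame of tray between -0.1 and 0.1 m and z of blue in the frame of tray between 0 and 0.075 m) and (x of green in the frame of tray between -0.115 and 0.115 m and y of green in the frame of tray between -0.1 and 0.1 m and z of green in the frame of tray between 0 and 0.075 m)) or (x of rack_face in the frame of stop_face between 0.089 and 0.0975 m and (x of yellow in the frame of bay between -0.13 and 0.02 m and y of yellow in the frame of bay between -0.01 and 0.01 m and z of yellow in the frame of bay between 0.029 and 0.041 m and x of yellow in the frame of rack_face below -0.015 m and angle between yellow's own z axis and vertical below 0.12 rad and angle between the x axis of yellow and the x axis of bay, either way round below 0.15 rad) and (x of green in the frame of bay between -0.13 and 0.02 m and y of green in the frame of bay between -0.01 and 0.01 m and z of green in the frame of bay between 0.029 and 0.041 m and x of green in the frame of rack_face below -0.025 m and angle between green's own z axis and vertical below 0.12 rad and angle between the x axis of green and the x axis of bay, either way round below 0.15 rad) and (x of blue in the frame of tray between -0.115 and 0.115 m and y of blue in the frame of tray between -0.1 and 0.1 m and z of blue in the frame of tray between 0 and 0.075 m) and (x of orange in the frame of tray between -0.115 and 0.115 m and y of orange in the frame of tray between -0.1 and 0.1 m and z of orange in the frame of tray between 0 and 0.075 m)) or (x of rack_face in the frame of stop_face between 0.084 and 0.0925 m and (x of blue in the frame of bay between -0.13 and 0.02 m and y of blue in the frame of bay between -0.01 and 0.01 m and z of blue in the frame of bay between 0.029 and 0.041 m and x of blue in the frame of rack_face below -0.0175 m and angle between blue's own z axis and vertical below 0.12 rad and angle between the x axis of blue and the x axis of bay, either way round below 0.15 rad) and (x of orange in the frame of bay between -0.13 and 0.02 m and y of orange in the frame of bay between -0.01 and 0.01 m and z of orange in the frame of bay between 0.029 and 0.041 m and x of orange in the frame of rack_face below -0.02 m and angle between orange's own z axis and vertical below 0.12 rad and angle between the x axis of orange and the x axis of bay, either way round below 0.15 rad) and (x of yellow in the frame of tray between -0.115 and 0.115 m and y of yellow in the frame of tray between -0.1 and 0.1 m and z of yellow in the frame of tray between 0 and 0.075 m) and (x of green in the frame of tray between -0.115 and 0.115 m and y of green in the frame of tray between -0.1 and 0.1 m and z of green in the frame of tray between 0 and 0.075 m)) or (x of rack_face in the frame of stop_face between 0.094 and 0.1025 m and (x of blue in the frame of bay between -0.13 and 0.02 m and y of blue in the frame of bay between -0.01 and 0.01 m and z of blue in the frame of bay between 0.029 and 0.041 m and x of blue in the frame of rack_face below -0.0175 m and angle between blue's own z axis and vertical below 0.12 rad and angle between the x axis of blue and the x axis of bay, either way round below 0.15 rad) and (x of green in the frame of bay between -0.13 and 0.02 m and y of green in the frame of bay between -0.01 and 0.01 m and z of green in the frame of bay between 0.029 and 0.041 m and x of green in the frame of rack_face below -0.025 m and angle between green's own z axis and vertical below 0.12 rad and angle between the x axis of green and the x axis of bay, either way round below 0.15 rad) and (x of yellow in the frame of tray between -0.115 and 0.115 m and y of yellow in the frame of tray between -0.1 and 0.1 m and z of yellow in the frame of tray between 0 and 0.075 m) and (x of orange in the frame of tray between -0.115 and 0.115 m and y of orange in the frame of tray between -0.1 and 0.1 m and z of orange in the frame of tray between 0 and 0.075 m)) or (x of rack_face in the frame of stop_face between 0.099 and 0.1075 m and (x of orange in the frame of bay between -0.13 and 0.02 m and y of orange in the frame of bay between -0.01 and 0.01 m and z of orange in the frame of bay between 0.029 and 0.041 m and x of orange in the frame of rack_face below -0.02 m and angle between orange's own z axis and vertical below 0.12 rad and angle between the x axis of orange and the x axis of bay, either way round below 0.15 rad) and (x of green in the frame of bay between -0.13 and 0.02 m and y of green in the frame of bay between -0.01 and 0.01 m and z of green in the frame of bay between 0.029 and 0.041 m and x of green in the frame of rack_face below -0.025 m and angle between green's own z axis and vertical below 0.12 rad and angle between the x axis of green and the x axis of bay, either way round below 0.15 rad) and (x of yellow in the frame of tray between -0.115 and 0.115 m and y of yellow in the frame of tray between -0.1 and 0.1 m and z of yellow in the frame of tray between 0 and 0.075 m) and (x of blue in the frame of tray between -0.115 and 0.115 m and y of blue in the frame of tray between -0.1 and 0.1 m and z of blue in the frame of tray between 0 and 0.075 m))) and x of pot1 in the frame of tray between -0.115 and 0.115 m and y of pot1 in the frame of tray between -0.1 and 0.1 m and z of pot1 in the frame of tray between 0 and 0.075 m and x of pot2 in the frame of tray between -0.115 and 0.115 m and y of pot2 in the frame of tray between -0.1 and 0.1 m and z of pot2 in the frame of tray between 0 and 0.075 m and x of pot3 in the frame of tray between -0.115 and 0.115 m and y of pot3 in the frame of tray between -0.1 and 0.1 m and z of pot3 in the frame of tray between 0 and 0.075 m and x of rake_grip in the frame of mat between -0.14 and 0.14 m and y of rake_grip in the frame of mat between -0.075 and 0.075 m and x of rake_hook in the frame of mat between -0.14 and 0.14 m and y of rake_hook in the frame of mat between -0.075 and 0.075 m and z of rake_grip in the frame of mat below 0.045 m and linear speed of each of packer_yellow, packer_blue, packer_orange, packer_green below 0.02 m/s); the robot touches nothing.
It fails at once if a bystander (bottle, jar or flask) is displaced by more than 40 mm or knocked over (distance of any of washbottle, jar_blue, flask0, flask1, flask2, jar_amber from where it was at the start of the episode above 0.04 m or angle between any of washbottle, jar_blue, flask0, flask1, flask2, jar_amber's own z axis and vertical above 0.6 rad).
Of potbody1, potbody2, potbody3 only 1 to 3 are there at a start; the rules pass over those that are not, and their reading is None.
At some moment in a run one of packer_yellow, packer_blue, packer_orange, packer_green may be knocked a few centimetres aside while the robot is not near it.
It also fails if it takes over 210 s, if anything falls off the work surface, if the arm or the gripper's body presses on something with over 40 N, if the wrist force passes 120 N, or if a joint passes its speed limit or range.

## Robot

A 6-joint arm with a two-finger parallel gripper is mounted at the origin on the work surface. World frame = base frame: x ahead of the robot, y to its left, z up, the work surface at z = 0. Lengths are in m, angles in degrees, forces in N, time in s.
With the tool pointing down it reaches from about 0.3 to 0.75 m from the base axis. Payload 8.5 kg.
Tool frame: the origin (TCP) lies on the centre line of the jaws, within the pads' length; the fingertips stand env.tcp_to_tips ahead of it and the grasp point (between the pads) lies 8 mm behind it (env.tcp_to_tips is the distance from the TCP to the fingertips, in m); z points along the fingers, y is the direction in which the jaws open and shut (so a half turn about z gives the same grasp; the last joint's range is limited). The gripper opens to 85 mm and grips with 20 to 120 N. Pads are 22 mm wide; open, the fingers measure 114 mm over their backs; the gripper's body (76 mm by 85 mm) begins 54 mm behind the grasp point. The pads swing forward as they close: fully open they stand 13 mm farther back than shut.
Start: joints at [-79.143, 21.807, 74.336, -0, 83.858, -12.336], TCP at [0.217, -0.506, 0.242] pointing down, gripper open.
Joint ranges: [-178.18, 178.18], [-50.72, 133.34], [12.68, 142.11], [-81.47, 261.47], [9.98, 163.14], [-165.26, 165.26]. Speed limits (degrees/s): [136.94, 136.94, 180, 180, 180, 180].

## Interface

Orientations are given as a 3x3 rotation matrix whose columns are the frame's x, y, z axes.
In Python, from rig import env gives the robot as it stands. The module is installed in compiled form; this text tells all that it offers.
- The arm moves only by the tool carry_out, never from a script. Its argument "rows" is a list of rows, each an object of numbers: "tx", "ty", "tz": the shift along the tool's x, y, z in cm; "yaw": the turn about the tool's z in rad. In form: [{"tx": .., "ty": .., "tz": .., "yaw": ..}, ...]. A call has 1 to 12 rows; each row shifts and turns the pose as measured when the row begins, along the tool's axes as they then stand; what a row does not reach is not made up. A row lasts 1/10 s, in which the tool goes at most 50 mm and 8.59 degrees, less where a joint would pass 70% of its speed; a pose out of reach is approached as far as the arm can. A call is refused whole if a number of a shift passes 5 or a number of a turn 0.15, either way. A call with a gripper value outside its range is refused whole. "jaw" is the closure, from -1 (fully open) to 1 (shut), set as the call begins (left out, the last holds). The fingers move at their own pace and stop on an object; "squeeze" is the grip in N (left out, the last holds). Time passes only in rows, so rows that do not move let the fingers close. It gives the time, the measured TCP pose, the force and the opening at its end, in the units of the state.
- env.observe(): the state, without advancing time (a new reading comes with each control period).
- env.get_image(name): name is "scene" or "top"; returns the picture (400x640x3 uint8, red, green, blue); there is no depth.
- env.camera_params(name): a dict with "vertical_fov" (degrees; the focal length in pixels is half the picture's height over the tangent of half this angle, whatever the lens; pixels are square), "cx", "cy" (the principal point, pixels), "view" (4x4, takes a point from world to camera coordinates). Camera axes: x right, y up, looking along -z (the intrinsics and any distortion apply to the point x, -y, -z); pixel columns grow to the right and rows downward; lengths in m; the calibration is good to about 2 mm. A picture is of the moment at which its call begins. camera_params takes no time and is no camera call.
- env.close_job(): hands the job in, once; it reports no verdict.
The state is a dict: "time_s": time; "q": joint angles; "qvel": joint speeds; "joint_efforts": joint torques, N m; "position": TCP position; "tool_rot": TCP orientation; "ft_force": force on the tool from outside, world axes, zero at the start; "wrist_torque": the same for the moment, N m; "grip_width": finger opening in m.
Only numpy, scipy, OpenCV 4.12 (cv2) and the standard library are available. Lean on these libraries where they do the work, as an engineer would, in place of code of your own. Each camera call takes 0.05 s, during which the arm holds its last target. There are 200 camera calls.

## Working session

There is one attempt and no reset: what is moved stays moved. The work goes in short steps, Python scripts to look and compute and a tool call to move; the robot and the scene stay as the last step left them, time stands still between calls to the robot, and variables do not carry over. Pictures are saved under pics/ and viewed, about 12 in all and at most 16, crops included, and the job is handed in when it is done.

Besides the shell and the picture viewer there is one more tool, called after "Emit:" as a command line: name --argument value ..., lists and objects as JSON in quotes. carry_out: Moves the arm, as the interface text tells. Its arguments: {"type":"object","properties":{"rows":{"type":"array","items":{"type":"object","properties":{"tx":{"type":"number"},"ty":{"type":"number"},"tz":{"type":"number"},"yaw":{"type":"number"}}}},"jaw":{"type":"number"},"squeeze":{"type":"number"}},"required":["rows"]}

```bash
ls; mkdir -p pics
python3 - <<'E'
from rig import env
import cv2,numpy as np
np.set_printoptions(precision=4,suppress=True)
for n in("scene","top"):
    cv2.imwrite(f"pics/{n}0.png",cv2.resize(env.get_image(n)[:,:,::-1],(800,500),interpolation=cv2.INTER_CUBIC))
    print(env.camera_params(n))
s=env.observe();print(s,env.tcp_to_tips)
E
```

```text
pics
{'vertical_fov': 52.13112318993111, 'cx': 321.5208913227114, 'cy': 196.5130359073416, 'view': array([[ 0.3302,  0.9439,  0.0109, -0.1413],
       [-0.6605,  0.2228,  0.7171,  0.2945],
       [ 0.6744, -0.2439,  0.6969, -1.5219],
       [ 0.    ,  0.    ,  0.    ,  1.    ]])}
{'vertical_fov': 53.45791236621248, 'cx': 314.29003782415305, 'cy': 200.77012810192764, 'view': array([[-0.0093, -0.9996,  0.0271, -0.0308],
       [ 0.9948, -0.0065,  0.1016, -0.5022],
       [-0.1014,  0.0279,  0.9945, -1.3569],
       [ 0.    ,  0.    ,  0.    ,  1.    ]])}
{'time_s': 0.1, 'q': array([-79.1434,  21.8377,  74.3806,   0.0006,  83.8576, -12.3374]), 'qvel': array([ 0.089 , -0.0408, -0.1855, -0.0137,  0.0748,  0.0121]), 'joint_efforts': array([  0.0047, -44.9215, -23.1659,  -0.0001,   0.0036,  -0.    ]), 'position': array([ 0.2166, -0.5053,  0.2418]), 'tool_rot': array([[ 0.9192,  0.3938, -0.0002],
       [ 0.3938, -0.9192,  0.0013],
       [ 0.0003, -0.0013, -1.    ]]), 'ft_force': array([-0.4532, -0.0726, -0.8486]), 'wrist_torque': array([-0.0653, -0.0145, -0.0316]), 'grip_width': 0.08527202077210011} 0.011
```

View pics/scene0.png

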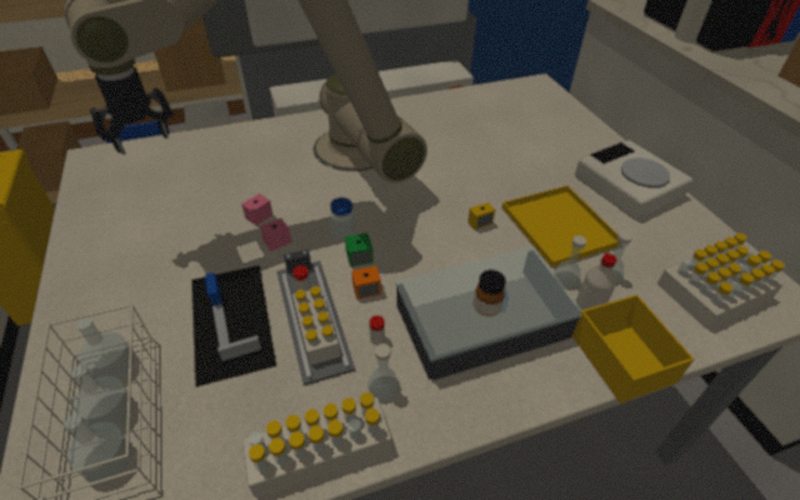

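View pics/top0.png

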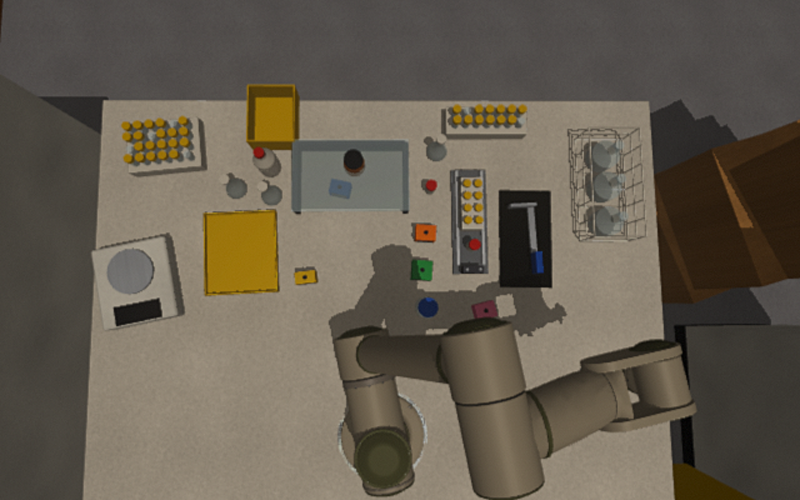

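The scene picture (800-px scale) shows the gripper out at the left. In the top picture:
- **Packers:** orange (426,232), green (423,269), yellow (306,276). Blue is under the glass at about (340,188).
- **Pots:** one in the bay (474,243), one on the bench (431,186).
- **Rake:** on the mat at (525,238).
- **Pink look-alikes:** near (485,310).

I'll enlarge the top view.

```bash
cat > h.py <<'E'
from rig import env
import cv2,numpy as np
np.set_printoptions(precision=4,suppress=True)
def cam(n):
    p=env.camera_params(n);f=200/np.tan(np.radians(p['vertical_fov'])/2);return f,p['cx'],p['cy'],p['view']
def proj(n,P):
    f,cx,cy,V=cam(n);P=np.atleast_2d(P);c=P@V[:3,:3].T+V[:3,3]
    return np.c_[cx-f*c[:,0]/c[:,2],cy+f*c[:,1]/c[:,2]]
def unproj(n,u,v,z):
    f,cx,cy,V=cam(n);R,t=V[:3,:3],V[:3,3]
    d=R.T@np.array([(u-cx)/f,-(v-cy)/f,-1]);o=-R.T@t
    return o+d*(z-o[2])/d[2]
def crop(n,x0,y0,w,h,k,name,img=None):
    I=env.get_image(n) if img is None else img
    C=cv2.resize(I[y0:y0+h,x0:x0+w,::-1],None,fx=k,fy=k,interpolation=cv2.INTER_CUBIC)
    C=cv2.convertScaleAbs(C,alpha=1.5,beta=10)
    for i in range(0,w,20):
        cv2.line(C,(i*k,0),(i*k,5),(255,255,255),1);cv2.putText(C,str(x0+i),(i*k,15),0,.35,(255,255,0),1)
    for i in range(0,h,20):
        cv2.line(C,(0,i*k),(5,i*k),(255,255,255),1);cv2.putText(C,str(y0+i),(6,i*k+4),0,.35,(255,255,0),1)
    cv2.imwrite(f"pics/{name}.png",C)
E
python3 - <<'E'
from h import *
I=env.get_image("top");np.save("top0.npy",I)
crop("top",310,120,140,145,4,"t_right",I)
crop("top",155,105,180,130,4,"t_left",I)
J=env.get_image("scene");np.save("scene0.npy",J)
crop("scene",145,140,190,165,4,"s_mid",J)
E
```

```text
(no output)
```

View pics/t_right.png

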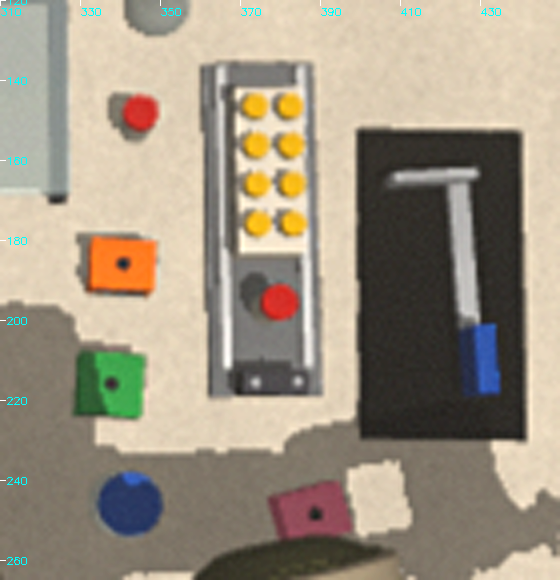

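View pics/t_left.png

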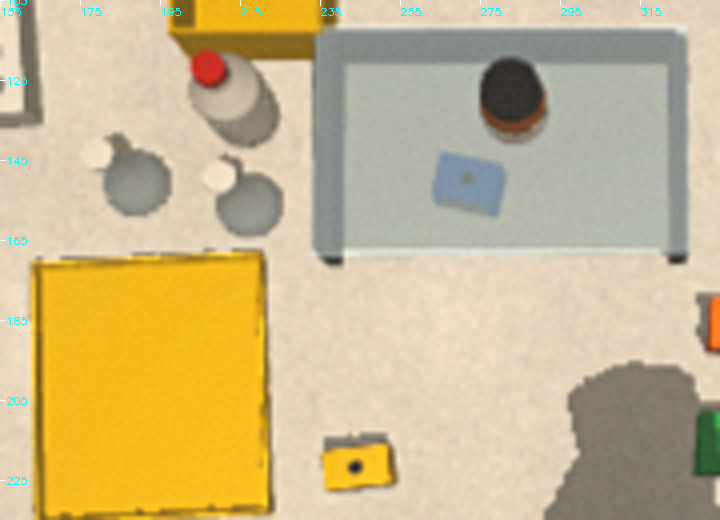

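View pics/s_mid.png

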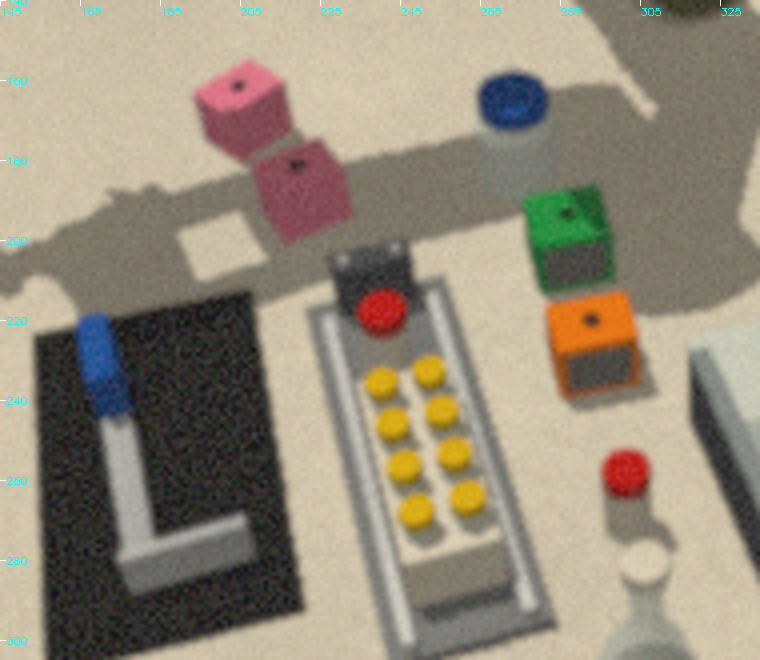

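The top crop gives these pixel positions (full-resolution):
- **Packers:** orange (338,186), green (337,216), yellow (242,221), and blue under the glass (272,149). The packer under the shelf is the blue one.
- **Pots:** (344,148) on the bench and (378,195) in the gap.
- **Rake:** handle (430,210), hook tip (406,165).
- **Orange or pink:** orange (338,186) has a saturated orange top and grey x sides. The two pink blocks at (387,247) and beside it are the look-alikes to leave alone.

Next I'll turn these pixels into positions.

Run:
```python
from h import *
T=lambda x,y,z:unproj("top",310+x/4,120+y/4,z)
L=lambda x,y,z:unproj("top",155+x/4,105+y/4,z)
S=lambda x,y,z:unproj("scene",145+x/4,140+y/4,z)
f,cx,cy,V=cam("top");print("camtop",-V[:3,:3].T@V[:3,3]);f,cx,cy,V=cam("scene");print("camscene",-V[:3,:3].T@V[:3,3])
def quad(n,F,pts,z):
    P=np.array([F(*p,z)[:2] for p in pts]);print(n,"c",P.mean(0),"sides",np.linalg.norm(np.roll(P,-1,0)-P,axis=1),"ang",[round(float(np.degrees(np.arctan2(*(np.roll(P,-1,0)-P)[i][::-1]))),1) for i in range(4)])
quad("bay",T,[(202,66),(312,63),(321,395),(211,396)],.01)
quad("mat",T,[(358,129),(521,130),(526,439),(360,440)],.003)
quad("orange",T,[(89,237),(156,240),(154,296),(87,291)],.05)
quad("green",T,[(83,350),(145,355),(141,416),(74,414)],.05)
quad("yellow",L,[(322,452),(388,443),(396,483),(327,491)],.05)
quad("blue",L,[(443,153),(506,167),(497,216),(433,204)],.05)
quad("tray",L,[(34,262),(263,251),(272,512),(41,521)],.022)
quad("shelf",L,[(316,29),(687,29),(685,262),(315,258)],.075)
quad("orangeS",S,[(547,309),(628,292),(637,335),(555,357)],.05)
quad("greenS",S,[(523,197),(600,186),(611,227),(535,247)],.05)
print("shelf front inner bottoms",L(330,262,0),L(677,262,0))
print("pots",T(140,113,.06),T(280,302,.06),"S",S(627,472,.06),S(382,313,.06))
print("rackface top",T(239,252,.056),T(303,252,.056),"top end",T(237,88,.056))
print("stop in lower",T(237,361,.01),T(305,361,.01))
print("stop top out",T(237,394,.054),T(305,394,.054))
print("rake hook tip",T(387,180,.037),T(478,174,.037),"handle",T(467,324,.049),T(495,323,.049),T(500,394,.049),T(470,395,.049))
print("rake S", S(80,322,.049),S(102,313,.049))
for n,a in [("jar",(130,503,.085))]: print(n,T(*a))
print("flask",L(137,183,.04),L(248,203,.04),T(158,5,.04),"amber",L(510,90,.155))
```

```text
camtop [0.3618 0.0038 1.4013]
camscene [ 1.2675 -0.3035  0.851 ]
bay c [ 0.587  -0.2535] sides [0.0995 0.2991 0.0973 0.2966] ang [-88.5, 179.9, 90.1, 0.3]
mat c [ 0.5379 -0.4151] sides [0.1483 0.2788 0.1481 0.2798] ang [-90.5, 178.5, 89.9, -1.4]
orange c [ 0.5483 -0.1244] sides [0.0579 0.0487 0.0578 0.0469] ang [-92.9, 176.9, 85.4, -2.9]
green c [ 0.447  -0.1136] sides [0.0533 0.0523 0.0572 0.0553] ang [-95.0, 175.2, 87.8, -8.8]
yellow c [0.4295 0.2027] sides [0.0561 0.0347 0.0584 0.0333] ang [-82.6, -168.4, 96.2, 7.9]
blue c [0.6725 0.1089] sides [0.0558 0.0438 0.0561 0.0456] ang [-102.9, 169.7, 79.0, -10.7]
tray c [0.5031 0.3846] sides [0.1983 0.228  0.1967 0.2252] ang [-87.4, -177.2, 91.7, 3.2]
shelf c [0.7025 0.0802] sides [0.3173 0.203  0.3118 0.1982] ang [-90.0, 178.8, 89.1, 0.4]
orangeS c [ 0.5551 -0.1251] sides [0.0558 0.0395 0.0561 0.0431] ang [87.5, -8.7, -88.8, 171.6]
greenS c [ 0.4494 -0.112 ] sides [0.0558 0.0433 0.0556 0.0519] ang [83.4, -6.4, -87.7, 174.5]
shelf front inner bottoms [0.6146 0.2367 0.    ] [ 0.6133 -0.0722  0.    ]
pots [ 0.6799 -0.1415  0.06  ] [ 0.5151 -0.2586  0.06  ] S [ 0.687  -0.1416  0.06  ] [ 0.5114 -0.2552  0.06  ]
rackface top [ 0.559  -0.2251  0.056 ] [ 0.5587 -0.2804  0.056 ] top end [ 0.7028 -0.2268  0.056 ]
stop in lower [ 0.4687 -0.2289  0.01  ] [ 0.4683 -0.2892  0.01  ]
stop top out [ 0.4372 -0.2209  0.054 ] [ 0.4367 -0.2791  0.054 ]
rake hook tip [ 0.6249 -0.3602  0.037 ] [ 0.6299 -0.4409  0.037 ] handle [ 0.4963 -0.4223  0.049 ] [ 0.497  -0.4467  0.049 ] [ 0.4357 -0.4486  0.049 ] [ 0.435  -0.4226  0.049 ]
rake S [ 0.4452 -0.4443  0.049 ] [ 0.4415 -0.43    0.049 ]
jar [ 0.3461 -0.1249  0.085 ]
flask [0.6774 0.3969 0.04  ] [0.6595 0.3012 0.04  ] [ 0.7817 -0.1613  0.04  ] amber [0.7258 0.0687 0.155 ]
```

Run:
```python
from h import *
I=np.load("top0.npy").astype(float);J=np.load("scene0.npy").astype(float)
g=I.mean(2)
print("rows 176-192, cols 370-384");print(g[176:193,369:386:3].round())
print("rows 204-221");print(g[204:222,366:390:3].round())
for r in (180.5,181.5,182.5,183,183.5): print(r,unproj("top",377,r,.056)[0],unproj("top",377,r,.01)[0])
for r in (209.5,210,210.5,211,212): print(r,unproj("top",378,r,.054)[0])
for r in (216,217,218,219): print(r,unproj("top",378,r,.054)[0],unproj("top",378,r,.01)[0])
```

```text
rows 176-192, cols 370-384
[[ 68.  99.  96. 120.  98.  97.]
 [ 84.  82.  95. 133.  82.  96.]
 [ 91.  74. 101. 146.  68.  89.]
 [ 87. 127. 133. 145. 118. 131.]
 [ 87. 145. 146. 146. 143. 147.]
 [ 86. 148. 147. 147. 147. 146.]
 [ 89. 151. 150. 150. 149. 148.]
 [ 77. 103. 103. 103. 103. 102.]
 [ 72.  73.  72.  73.  73.  68.]
 [ 73.  74.  74.  75.  72.  58.]
 [ 72.  74.  75.  77.  76.  51.]
 [ 72.  75.  75.  76.  75.  49.]
 [ 72.  55.  59.  76.  76.  66.]
 [ 73.  43.  46.  75.  75.  71.]
 [ 69.  43.  41.  75.  76.  71.]
 [ 66.  43.  44.  64.  71.  75.]
 [ 69.  44.  41.  61.  59.  70.]]
rows 204-221
[[154.  71.  75.  76.  76.  77.  67. 146.]
 [155.  71.  74.  74.  74.  76.  66. 144.]
 [155.  71.  75.  74.  76.  77.  67. 146.]
 [156.  72.  76.  78.  77.  77.  67. 146.]
 [155.  74.  78.  76.  78.  76.  67. 149.]
 [156.  73.  75.  60.  80.  78.  67. 148.]
 [157.  51.  53.  46.  53.  54.  70. 147.]
 [142.  41.  42.  41.  42.  44.  74. 123.]
 [ 94.  39.  40.  43.  42.  41.  60.  87.]
 [ 70.  27.  45.  44.  42.  44.  51.  70.]
 [ 70.  26.  54.  50.  48.  46. 103.  64.]
 [ 70.  23.  70.  60.  45.  44. 126.  65.]
 [ 69.  23.  57.  53.  45.  44.  83.  67.]
 [ 76.  15.  44.  42.  43.  43.  50.  67.]
 [ 77.  31.  38.  34.  37.  50.  41.  71.]
 [101. 119. 118. 116. 117. 119. 119. 122.]
 [126. 137. 133. 135. 138. 136. 137. 138.]
 [132. 133. 133. 134. 135. 137. 135. 134.]]
180.5 0.5675749372299055 0.5746117808181591
181.5 0.5641014086370655 0.5710194781069466
182.5 0.5606296832828488 0.5674290402944453
183 0.5588944963814709 0.5656345202714552
183.5 0.557159759763427 0.5638404659288239
209.5 0.46770234823311063
210 0.4659885694972056
210.5 0.4642752324252277
211 0.46256233684646497
212 0.4591378694861759
216 0.4454576256918189 0.4481903193188964
217 0.4420419643527732 0.4446631064834694
218 0.43862806014158134 0.4411377081616327
219 0.435215911702706 0.4376141229535787
```

Gap measured from the top view: rack lower edge x≈0.566, stop inner edge x≈0.467, so about 99–100 mm. That calls for **blue (39) + green (54)** = 93 mm, and yellow and orange are the spares. I'll start with the rake.

Emit:
carry_out --rows '[{"yaw": 0.115},{"yaw": 0.115},{"yaw": 0.115},{"tx": 4.2,"ty": -0.9},{"tx": 4.2,"ty": -0.9},{"tx": 4.2,"ty": -0.9},{"tx": 4.2,"ty": -0.9},{"tx": 4.2,"ty": -0.9},{"tx": 4.2,"ty": -0.9},{},{}]' --jaw -1 --squeeze 60

```text
validation failed for argument at $.ro...
```

Emit:
carry_out --rows '[{"tx": 0,"ty": 0,"tz": 0,"yaw": 0.115},{"tx": 0,"ty": 0,"tz": 0,"yaw": 0.115},{"tx": 0,"ty": 0,"tz": 0,"yaw": 0.115},{"tx": 4.2,"ty": -0.9,"tz": 0,"yaw": 0},{"tx": 4.2,"ty": -0.9,"tz": 0,"yaw": 0},{"tx": 4.2,"ty": -0.9,"tz": 0,"yaw": 0},{"tx": 4.2,"ty": -0.9,"tz": 0,"yaw": 0},{"tx": 4.2,"ty": -0.9,"tz": 0,"yaw": 0},{"tx": 4.2,"ty": -0.9,"tz": 0,"yaw": 0},{"tx": 0,"ty": 0,"tz": 0,"yaw": 0}]' --jaw -1 --squeeze 60

```text
time_s: 1.2
position: [0.474, -0.4379, 0.2392]
tool_rot: [[0.999, 0.04, -0.002], [0.04, -0.999, 0.005], [-0.002, -0.005, -1.0]]
ft_force: [-0.4, 0.6, -0.7]
grip_width: 0.0854
```

Emit:
carry_out --rows '[{"tx": -0.8,"ty": -0.3,"tz": 4,"yaw": -0.02},{"tx": 0,"ty": 0,"tz": 4.5,"yaw": 0},{"tx": 0,"ty": 0,"tz": 4.5,"yaw": 0},{"tx": 0,"ty": 0,"tz": 4,"yaw": 0},{"tx": 0,"ty": 0,"tz": 0,"yaw": 0}]'

```text
time_s: 1.7
position: [0.4657, -0.4347, 0.0647]
tool_rot: [[0.998, 0.063, -0.001], [0.063, -0.998, 0.002], [-0.001, -0.002, -1.0]]
ft_force: [-0.6, 1.1, -0.3]
grip_width: 0.0853
```

Run:
```python
from h import *
print(env.observe()['position'])
J=env.get_image("scene");crop("scene",140,160,150,150,4,"s1",J)
```

```text
[ 0.4657 -0.4347  0.0647]
```

View pics/s1.png

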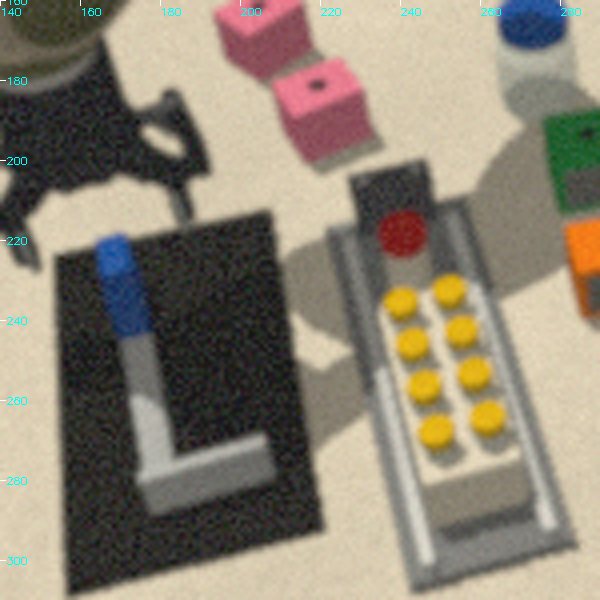

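The fingers straddle the blue handle, tips at (147,226) and (185,216), handle at (168,230). I'll check the alignment by projecting the tip positions.

Run:
```python
from h import *
p=env.observe()['position']
for y in(-.05,-.043,.043,.05): print(proj("scene",p+[0.003*y/.05*0,y,.002]))
# handle top corners under model
for c in [(-.03,-.01),(-.03,.01),(.03,.01),(.03,-.01)]:
    a=np.radians(3.5);print("h",proj("scene",[.4657+c[0]*np.cos(a)-c[1]*np.sin(a),-.4347+c[0]*np.sin(a)+c[1]*np.cos(a),.049]))
```

```text
[[146.4932 224.7531]]
[[149.3736 224.0946]]
[[184.0048 216.1774]]
[[186.7635 215.5467]]
h [[163.8928 218.3788]]
h [[171.6309 216.2942]]
h [[175.0371 232.1111]]
h [[167.0252 234.3607]]
```

Emit:
carry_out --rows '[{"tx": 0.2,"ty": 0,"tz": 2,"yaw": 0},{"tx": 0,"ty": 0,"tz": 1.4,"yaw": 0},{"tx": 0,"ty": 0,"tz": 0,"yaw": 0}]'

```text
time_s: 2.05
position: [0.4703, -0.4394, 0.04]
tool_rot: [[0.998, 0.062, 0.009], [0.063, -0.998, -0.011], [0.008, 0.012, -1.0]]
ft_force: [-0.0, 0.1, 0.4]
grip_width: 0.0852
```

Emit:
carry_out --rows '[{"tx": 0,"ty": 0,"tz": 0,"yaw": 0},{"tx": 0,"ty": 0,"tz": 0,"yaw": 0},{"tx": 0,"ty": 0,"tz": 0,"yaw": 0},{"tx": 0,"ty": 0,"tz": 0,"yaw": 0},{"tx": 0,"ty": 0,"tz": 0,"yaw": 0},{"tx": 0,"ty": 0,"tz": 0,"yaw": 0},{"tx": 0,"ty": 0,"tz": 0,"yaw": 0},{"tx": 0,"ty": 0,"tz": 0,"yaw": 0}]' --jaw 1 --squeeze 80

```text
time_s: 2.85
position: [0.4715, -0.4412, 0.0458]
tool_rot: [[0.998, 0.062, 0.013], [0.063, -0.998, -0.018], [0.012, 0.019, -1.0]]
ft_force: [0.6, 0.4, 0.7]
grip_width: 0.0182
```

Run:
```python
from h import *
for i in range(3):
    s=env.observe();print(s['time_s'],s['position'],s['q'],s['qvel'],s['ft_force'],s['wrist_torque'],s['tool_rot'][:,2]);env.get_image("scene")
```

```text
2.85 [ 0.4715 -0.4412  0.0458] [-53.5889  41.3334  73.5797   0.007   63.8212  32.8186] [ 0.0183  0.0484  0.0829 -0.054   0.0338  0.0227] [0.561  0.3749 0.6599] [ 0.0504 -0.0074  0.0194] [ 0.0132 -0.0177 -0.9998]
2.9 [ 0.4715 -0.4412  0.0458] [-53.5887  41.3332  73.5817   0.0066  63.8214  32.8191] [-0.0056 -0.0394 -0.0085 -0.0758 -0.0612 -0.0517] [-0.2223  0.1203 -0.1818] [-0.0074 -0.011   0.0103] [ 0.0132 -0.0177 -0.9998]
2.95 [ 0.4715 -0.4412  0.0458] [-53.5877  41.3318  73.5797   0.0075  63.8192  32.8171] [-0.0881 -0.0008  0.0176 -0.0485  0.0528  0.0226] [ 1.1446 -0.3665  0.6327] [-0.0103  0.0454 -0.018 ] [ 0.0132 -0.0178 -0.9998]
```

Emit:
carry_out --rows '[{"tx": 0,"ty": 0,"tz": 0,"yaw": 0},{"tx": 0,"ty": 0,"tz": 0,"yaw": 0},{"tx": 0,"ty": 0,"tz": 0,"yaw": 0},{"tx": 0,"ty": 0,"tz": 0,"yaw": 0},{"tx": 0,"ty": 0,"tz": 0,"yaw": 0}]' --jaw -0.3

```text
time_s: 3.5
position: [0.4715, -0.4413, 0.0457]
tool_rot: [[0.998, 0.062, 0.013], [0.063, -0.998, -0.018], [0.012, 0.019, -1.0]]
ft_force: [0.5, -0.8, -0.2]
grip_width: 0.0557
```

Emit:
carry_out --rows '[{"tx": 0,"ty": 0,"tz": 0.8,"yaw": 0},{"tx": 0,"ty": 0,"tz": 0.7,"yaw": 0}]'

```text
time_s: 3.7
position: [0.472, -0.442, 0.0307]
tool_rot: [[0.998, 0.062, 0.014], [0.063, -0.998, -0.019], [0.013, 0.02, -1.0]]
ft_force: [-0.7, 0.6, 0.6]
grip_width: 0.0556
```

Emit:
carry_out --rows '[{"tx": 0,"ty": 0,"tz": 0,"yaw": 0},{"tx": 0,"ty": 0,"tz": 0,"yaw": 0},{"tx": 0,"ty": 0,"tz": 0,"yaw": 0},{"tx": 0,"ty": 0,"tz": 0,"yaw": 0},{"tx": 0,"ty": 0,"tz": 0,"yaw": 0}]' --jaw 1 --squeeze 80

```text
time_s: 4.2
position: [0.4716, -0.4413, 0.0292]
tool_rot: [[0.998, 0.063, 0.013], [0.063, -0.998, -0.017], [0.012, 0.018, -1.0]]
ft_force: [-0.0, -0.9, -0.8]
grip_width: 0.0191
```

Emit:
carry_out --rows '[{"tx": 0,"ty": 0,"tz": -2,"yaw": 0},{"tx": 0,"ty": 0,"tz": -4,"yaw": 0},{"tx": 0,"ty": 0,"tz": -4,"yaw": 0.06},{"tx": -1,"ty": 0,"tz": -3,"yaw": 0},{"tx": 0,"ty": 0,"tz": 0,"yaw": 0}]'

```text
time_s: 4.7
position: [0.459, -0.4384, 0.1612]
tool_rot: [[1.0, 0.0, 0.009], [0.0, -1.0, -0.013], [0.009, 0.013, -1.0]]
ft_force: [0.7, 0.0, -2.4]
grip_width: 0.0188
```

Emit:
carry_out --rows '[{"tx": -0.4,"ty": -4.4,"tz": 0,"yaw": 0},{"tx": -0.4,"ty": -4.4,"tz": 0,"yaw": 0},{"tx": -0.4,"ty": -4.4,"tz": 0,"yaw": 0},{"tx": -0.4,"ty": -4.4,"tz": 0,"yaw": 0},{"tx": -0.4,"ty": -4.4,"tz": 0,"yaw": 0},{"tx": -0.4,"ty": -4.4,"tz": 0,"yaw": 0},{"tx": -0.4,"ty": -4.4,"tz": 0,"yaw": 0},{"tx": -0.4,"ty": -4.4,"tz": 0,"yaw": 0},{"tx": -0.4,"ty": -4.4,"tz": 0,"yaw": 0},{"tx": -0.4,"ty": -4.2,"tz": 0,"yaw": 0},{"tx": 0,"ty": 0,"tz": 0,"yaw": 0}]'

```text
time_s: 5.8
position: [0.4121, 0.0172, 0.1445]
tool_rot: [[1.0, -0.003, -0.005], [-0.003, -1.0, -0.005], [-0.005, 0.005, -1.0]]
ft_force: [0.4, -0.4, -2.1]
grip_width: 0.0187
```

Emit:
carry_out --rows '[{"tx": 0.3,"ty": 1.9,"tz": 3,"yaw": 0},{"tx": 0,"ty": 0,"tz": 3.5,"yaw": 0},{"tx": 0,"ty": 0,"tz": 2,"yaw": 0},{"tx": 0,"ty": 0,"tz": 1,"yaw": 0},{"tx": 0,"ty": 0,"tz": 0,"yaw": 0}]'

```text
time_s: 6.3
position: [0.4141, -0.0022, 0.0438]
tool_rot: [[1.0, 0.001, -0.007], [0.001, -1.0, -0.005], [-0.007, 0.005, -1.0]]
ft_force: [-0.4, 0.0, -1.2]
grip_width: 0.0189
```

Run:
```python
from h import *
print(env.observe()['position'])
I=env.get_image("top");crop("top",225,105,130,130,4,"t2",I)
J=env.get_image("scene");np.save("scene2.npy",J)
```

```text
[ 0.4141 -0.0022  0.0438]
```

View pics/t2.png

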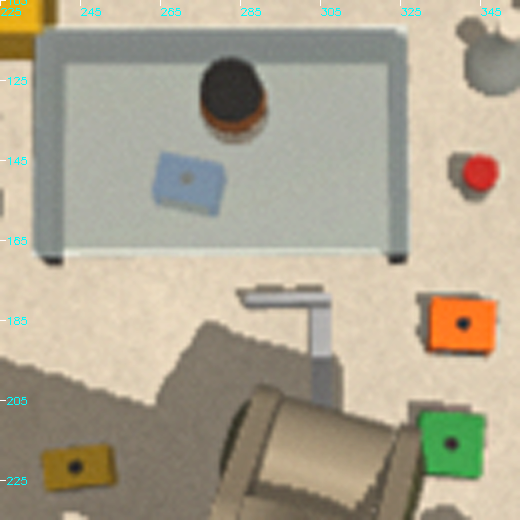

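The hook is clear of the shelf. Tip at (285.5,179), root at (307,179), and blue is still at (272,151).

Run:
```python
from h import *
F=lambda x,y,z:unproj("top",225+x/4,105+y/4,z)
print("hook far-edge",F(248,291,.0516),F(330,291,.0516))
print("blue corners",[F(*p,.05) for p in[(164,152),(226,166),(217,215),(152,204)]])
print("shelf front top edge",F(50,250,.075),F(390,250,.075), "wall inner",F(64,150,.075),F(388,150,.075))
```

```text
hook far-edge [0.5794 0.0588 0.0516] [ 0.579  -0.0115  0.0516]
blue corners [array([0.7016, 0.1312, 0.05  ]), array([0.6891, 0.0777, 0.05  ]), array([0.6461, 0.0854, 0.05  ]), array([0.6559, 0.1414, 0.05  ])]
shelf front top edge [0.6113 0.2243 0.075 ] [ 0.6101 -0.0623  0.075 ] wall inner [0.6973 0.2134 0.075 ] [ 0.6966 -0.0616  0.075 ]
```

Emit:
carry_out --rows '[{"tx": 0,"ty": 0.1,"tz": 1.1,"yaw": 0},{"tx": 1.5,"ty": 0,"tz": 0,"yaw": 0},{"tx": 3,"ty": 0,"tz": 0,"yaw": 0},{"tx": 3,"ty": 0,"tz": 0,"yaw": 0},{"tx": 3,"ty": 0,"tz": 0,"yaw": 0},{"tx": 2.4,"ty": 0,"tz": 0,"yaw": 0},{"tx": 0,"ty": 0,"tz": 0,"yaw": 0},{"tx": 0,"ty": 0,"tz": 0,"yaw": 0}]'

```text
time_s: 7.2
position: [0.5502, -0.0044, 0.039]
tool_rot: [[1.0, 0.0, 0.004], [0.0, -1.0, -0.008], [0.004, 0.008, -1.0]]
ft_force: [-0.4, -0.0, -2.4]
grip_width: 0.0187
```

Emit:
carry_out --rows '[{"tx": 0.7,"ty": 0,"tz": 0.5,"yaw": 0},{"tx": 0,"ty": 0,"tz": 0,"yaw": 0},{"tx": 0,"ty": -2,"tz": 0,"yaw": 0},{"tx": 0,"ty": -2,"tz": 0,"yaw": 0},{"tx": 0,"ty": -1.5,"tz": 0,"yaw": 0},{"tx": 0,"ty": 0,"tz": 0,"yaw": 0}]'

```text
time_s: 7.8
position: [0.555, 0.0517, 0.0338]
tool_rot: [[1.0, -0.002, 0.002], [-0.002, -1.0, -0.008], [0.002, 0.008, -1.0]]
ft_force: [0.0, -0.7, -1.3]
grip_width: 0.019
```

Emit:
carry_out --rows '[{"tx": 0,"ty": -0.9,"tz": 0.3,"yaw": 0},{"tx": 0,"ty": 0,"tz": 0,"yaw": 0},{"tx": -1,"ty": 0,"tz": 0,"yaw": 0},{"tx": -1.5,"ty": 0,"tz": 0,"yaw": 0},{"tx": -1.5,"ty": 0,"tz": 0,"yaw": 0},{"tx": -1.5,"ty": 0,"tz": 0,"yaw": 0},{"tx": -1.5,"ty": 0,"tz": 0,"yaw": 0},{"tx": -1.5,"ty": 0,"tz": 0,"yaw": 0},{"tx": -1.5,"ty": 0,"tz": 0,"yaw": 0},{"tx": -1.5,"ty": 0,"tz": 0,"yaw": 0},{"tx": -1,"ty": 0,"tz": 0,"yaw": 0}]'

```text
time_s: 8.9
position: [0.4219, 0.0581, 0.0305]
tool_rot: [[1.0, -0.007, 0.005], [-0.007, -1.0, -0.009], [0.005, 0.009, -1.0]]
ft_force: [0.8, 0.5, -2.0]
grip_width: 0.0188
```

Emit:
carry_out --rows '[{"tx": -1.2,"ty": 0,"tz": 0,"yaw": 0},{"tx": -1.5,"ty": 0,"tz": 0,"yaw": 0},{"tx": -1.2,"ty": 0,"tz": 0,"yaw": 0},{"tx": -0.5,"ty": 0,"tz": 0,"yaw": 0},{"tx": 0,"ty": 0,"tz": 0,"yaw": 0}]'

```text
time_s: 9.4
position: [0.373, 0.057, 0.0312]
tool_rot: [[1.0, -0.01, 0.006], [-0.01, -1.0, -0.01], [0.006, 0.009, -1.0]]
ft_force: [0.2, -0.4, -2.2]
grip_width: 0.0186
```

Run:
```python
from h import *
print(env.observe()['position'])
I=env.get_image("top");np.save("top3.npy",I);A=I[105:235,155:355]
J=env.get_image("scene");np.save("scene3.npy",J);crop("top",155,105,200,130,4,"t3",I)
```

```text
[0.373  0.057  0.0312]
```

View pics/t3.png

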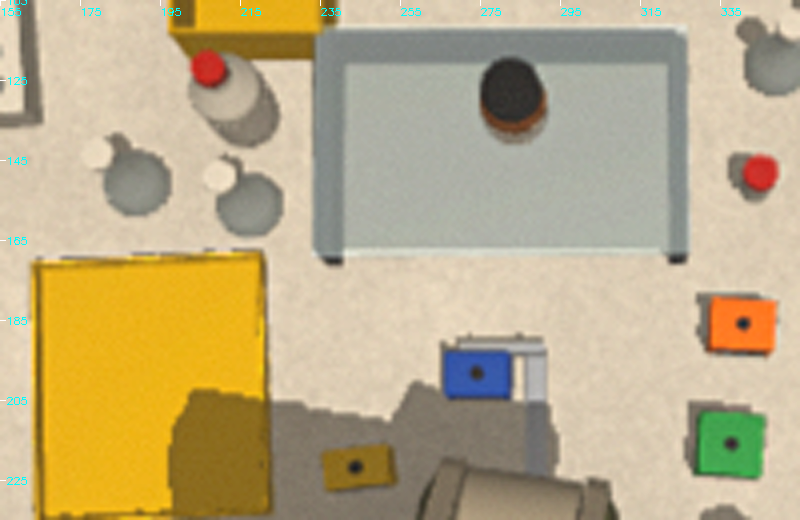

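Blue is out and square, with its centre at (274,198). The other packers haven't moved. The rake goes back to the mat now.

Emit:
carry_out --rows '[{"tx": 0.8,"ty": 0,"tz": 0,"yaw": 0},{"tx": 0,"ty": 0,"tz": 0,"yaw": 0},{"tx": 0,"ty": 0,"tz": -2,"yaw": 0},{"tx": 0,"ty": 0,"tz": -4,"yaw": 0},{"tx": 0,"ty": 0,"tz": -4,"yaw": 0},{"tx": 0,"ty": 0,"tz": -3,"yaw": 0},{"tx": 0,"ty": 0,"tz": 0,"yaw": 0}]'

```text
time_s: 10.2
position: [0.3845, 0.0579, 0.1658]
tool_rot: [[1.0, -0.01, 0.006], [-0.01, -1.0, -0.01], [0.006, 0.009, -1.0]]
ft_force: [-0.1, 0.0, -3.2]
grip_width: 0.0188
```

Emit:
carry_out --rows '[{"tx": 0.7,"ty": 4,"tz": 0,"yaw": 0},{"tx": 0.7,"ty": 4.2,"tz": 0,"yaw": 0},{"tx": 0.7,"ty": 4.2,"tz": 0,"yaw": 0},{"tx": 0.7,"ty": 4.2,"tz": 0,"yaw": 0},{"tx": 0.7,"ty": 4.2,"tz": 0,"yaw": 0},{"tx": 0.7,"ty": 4.2,"tz": 0,"yaw": 0},{"tx": 0.7,"ty": 4.2,"tz": 0,"yaw": 0},{"tx": 0.7,"ty": 4.2,"tz": 0,"yaw": 0},{"tx": 0.7,"ty": 4.2,"tz": 0,"yaw": 0},{"tx": 0.7,"ty": 4.2,"tz": 0,"yaw": 0},{"tx": 0.7,"ty": 4,"tz": 0,"yaw": 0},{"tx": 0,"ty": 0,"tz": 0,"yaw": 0}]'

```text
time_s: 11.4
position: [0.4584, -0.4178, 0.1523]
tool_rot: [[1.0, -0.004, -0.006], [-0.004, -1.0, 0.003], [-0.006, -0.003, -1.0]]
ft_force: [-0.7, 0.3, -2.1]
grip_width: 0.0191
```

Emit:
carry_out --rows '[{"tx": 0.6,"ty": 2.7,"tz": 2,"yaw": 0},{"tx": 0,"ty": 0,"tz": 4,"yaw": 0},{"tx": 0,"ty": 0,"tz": 3,"yaw": 0},{"tx": 0,"ty": 0,"tz": 1.5,"yaw": 0},{"tx": 0,"ty": 0,"tz": 0,"yaw": 0},{"tx": 0,"ty": 0,"tz": 0,"yaw": 0}]'

```text
time_s: 12.0
position: [0.4625, -0.4431, 0.0343]
tool_rot: [[1.0, -0.005, -0.013], [-0.005, -1.0, 0.012], [-0.013, -0.012, -1.0]]
ft_force: [0.2, 0.1, -1.9]
grip_width: 0.019
```

Emit:
carry_out --rows '[{"tx": 0,"ty": 0,"tz": 0.4,"yaw": 0},{"tx": 0,"ty": 0,"tz": 0,"yaw": 0}]'

```text
time_s: 12.2
position: [0.4631, -0.4432, 0.0317]
tool_rot: [[1.0, -0.004, -0.011], [-0.004, -1.0, 0.01], [-0.011, -0.01, -1.0]]
ft_force: [0.2, 1.5, -0.8]
grip_width: 0.0189
```

Emit:
carry_out --rows '[{"tx": 0,"ty": 0,"tz": 0,"yaw": 0},{"tx": 0,"ty": 0,"tz": 0,"yaw": 0},{"tx": 0,"ty": 0,"tz": 0,"yaw": 0},{"tx": 0,"ty": 0,"tz": 0,"yaw": 0},{"tx": 0,"ty": 0,"tz": -3,"yaw": 0},{"tx": 0,"ty": 0,"tz": -5,"yaw": 0},{"tx": 0,"ty": 0,"tz": -5,"yaw": 0},{"tx": 1.6,"ty": -4.5,"tz": 0,"yaw": 0},{"tx": 1.6,"ty": -4.5,"tz": 0,"yaw": 0},{"tx": 1.6,"ty": -4.5,"tz": 0,"yaw": 0},{"tx": 0.2,"ty": -4.2,"tz": 0,"yaw": 0},{"tx": 0,"ty": 0,"tz": 0,"yaw": 0}]' --jaw -1

```text
time_s: 13.4
position: [0.5173, -0.2639, 0.1718]
tool_rot: [[1.0, -0.008, -0.004], [-0.008, -1.0, 0.004], [-0.004, -0.004, -1.0]]
ft_force: [0.1, -0.6, -0.7]
grip_width: 0.0854
```

Emit:
carry_out --rows '[{"tx": -0.4,"ty": -0.7,"tz": 4,"yaw": 0},{"tx": 0,"ty": 0,"tz": 4,"yaw": 0},{"tx": 0,"ty": 0,"tz": 3,"yaw": 0},{"tx": 0,"ty": 0,"tz": 1,"yaw": 0},{"tx": 0,"ty": 0,"tz": 0,"yaw": 0}]'

```text
time_s: 13.9
position: [0.5149, -0.2576, 0.0512]
tool_rot: [[1.0, -0.006, 0.002], [-0.006, -1.0, -0.002], [0.002, 0.002, -1.0]]
ft_force: [-0.1, -0.6, 0.8]
grip_width: 0.0853
```

Emit:
carry_out --rows '[{"tx": 0,"ty": 0,"tz": 0,"yaw": 0},{"tx": 0,"ty": 0,"tz": 0,"yaw": 0},{"tx": 0,"ty": 0,"tz": 0,"yaw": 0},{"tx": 0,"ty": 0,"tz": 0,"yaw": 0},{"tx": 0,"ty": 0,"tz": 0,"yaw": 0},{"tx": 0,"ty": 0,"tz": 0,"yaw": 0}]' --jaw 1 --squeeze 40

```text
time_s: 14.5
position: [0.5169, -0.26, 0.0567]
tool_rot: [[1.0, -0.007, 0.009], [-0.007, -1.0, -0.008], [0.009, 0.007, -1.0]]
ft_force: [0.7, -0.1, -0.6]
grip_width: 0.03
```

Emit:
carry_out --rows '[{"tx": 0,"ty": 0,"tz": -2,"yaw": 0},{"tx": 0,"ty": 0,"tz": -4,"yaw": 0},{"tx": 0,"ty": 0,"tz": -4,"yaw": 0},{"tx": 0,"ty": -3,"tz": 0,"yaw": 0},{"tx": 0,"ty": -4.5,"tz": 0,"yaw": 0},{"tx": 0,"ty": -5,"tz": 0,"yaw": 0},{"tx": 0,"ty": -5,"tz": 0,"yaw": 0},{"tx": 0,"ty": -5,"tz": 0,"yaw": 0},{"tx": 0,"ty": -5,"tz": 0,"yaw": 0},{"tx": 0,"ty": -5,"tz": 0,"yaw": 0},{"tx": 0,"ty": -5,"tz": 0,"yaw": 0},{"tx": 0,"ty": -4,"tz": 0,"yaw": 0}]'

```text
time_s: 15.7
position: [0.5199, 0.1579, 0.1586]
tool_rot: [[1.0, -0.017, 0.013], [-0.017, -1.0, -0.009], [0.014, 0.009, -1.0]]
ft_force: [0.4, -1.9, -0.0]
grip_width: 0.0297
```

Emit:
carry_out --rows '[{"tx": 0.2,"ty": -5,"tz": 0,"yaw": 0},{"tx": 0.2,"ty": -5,"tz": 0,"yaw": 0},{"tx": 0.2,"ty": -5,"tz": 0,"yaw": 0},{"tx": 0.2,"ty": -5,"tz": 0,"yaw": 0},{"tx": 0.2,"ty": -4,"tz": 0,"yaw": 0},{"tx": 0,"ty": -2,"tz": 0,"yaw": 0},{"tx": 0,"ty": 0,"tz": 0,"yaw": 0}]'

```text
time_s: 16.4
position: [0.5303, 0.4256, 0.1556]
tool_rot: [[1.0, -0.01, 0.014], [-0.01, -1.0, -0.009], [0.014, 0.009, -1.0]]
ft_force: [-0.4, 0.2, -1.5]
grip_width: 0.0297
```

Emit:
carry_out --rows '[{"tx": 0,"ty": 0,"tz": 3,"yaw": 0},{"tx": 0,"ty": 0,"tz": 4,"yaw": 0},{"tx": 0,"ty": 0,"tz": 2,"yaw": 0},{"tx": 0,"ty": 0,"tz": 0.7,"yaw": 0},{"tx": 0,"ty": 0,"tz": 0,"yaw": 0},{"tx": 0,"ty": 0,"tz": 0,"yaw": 0}]'

```text
time_s: 17.0
position: [0.5328, 0.422, 0.058]
tool_rot: [[1.0, -0.011, 0.017], [-0.011, -1.0, -0.008], [0.017, 0.008, -1.0]]
ft_force: [-0.5, -0.3, 0.1]
grip_width: 0.0299
```

Emit:
carry_out --rows '[{"tx": 0,"ty": 0,"tz": 0.55,"yaw": 0},{"tx": 0,"ty": 0,"tz": 0,"yaw": 0}]'

```text
time_s: 17.2
position: [0.5339, 0.422, 0.0545]
tool_rot: [[1.0, -0.012, 0.02], [-0.011, -1.0, -0.007], [0.02, 0.006, -1.0]]
ft_force: [-0.3, -0.4, -0.7]
grip_width: 0.0298
```

Emit:
carry_out --rows '[{"tx": 0,"ty": 0,"tz": 0,"yaw": 0},{"tx": 0,"ty": 0,"tz": 0,"yaw": 0},{"tx": 0,"ty": 0,"tz": 0,"yaw": 0},{"tx": 0,"ty": 0,"tz": -3,"yaw": 0},{"tx": 0,"ty": 0,"tz": -4,"yaw": 0},{"tx": 0,"ty": 0,"tz": -4,"yaw": 0},{"tx": -2,"ty": 4,"tz": 0,"yaw": 0},{"tx": -2,"ty": 4.5,"tz": 0,"yaw": 0},{"tx": -2,"ty": 4.5,"tz": 0,"yaw": 0},{"tx": -2,"ty": 4.5,"tz": 0,"yaw": 0},{"tx": -2,"ty": 4.5,"tz": 0,"yaw": -0.15},{"tx": 0,"ty": 0,"tz": 0,"yaw": 0}]' --jaw -1

```text
time_s: 18.4
position: [0.4284, 0.2025, 0.1706]
tool_rot: [[0.99, 0.139, 0.031], [0.139, -0.99, -0.003], [0.03, 0.007, -1.0]]
ft_force: [0.5, 0.1, 0.2]
grip_width: 0.0855
```

Run:
```python
from h import *
print(env.observe()['position'])
J=env.get_image("scene");np.save("scene4.npy",J);crop("scene",320,120,200,120,4,"s4",J)
```

```text
[0.4284 0.2025 0.1706]
```

View pics/s4.png

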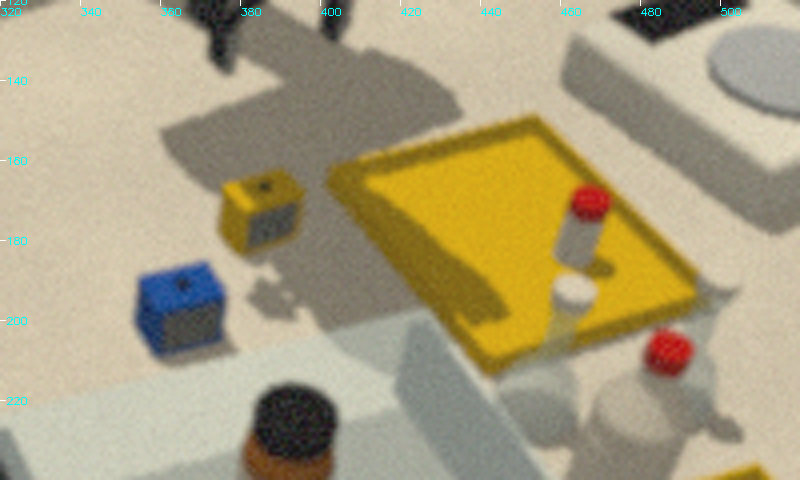

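The pot now stands in the tray at (463,175). Yellow is at (385,172) and unmoved, blue at (365,195). I'll descend on yellow.

Emit:
carry_out --rows '[{"tx": 0,"ty": 0,"tz": 4,"yaw": 0},{"tx": 0,"ty": 0,"tz": 4,"yaw": 0},{"tx": 0,"ty": 0,"tz": 3.5,"yaw": 0},{"tx": 0,"ty": 0,"tz": 2,"yaw": 0},{"tx": 0,"ty": 0,"tz": 0.5,"yaw": 0},{"tx": 0,"ty": 0,"tz": 0,"yaw": 0}]'

```text
time_s: 19.05
position: [0.4414, 0.2086, 0.029]
tool_rot: [[0.991, 0.129, 0.045], [0.129, -0.992, 0.002], [0.045, 0.004, -0.999]]
ft_force: [-0.0, -0.4, 1.1]
grip_width: 0.0855
```

Emit:
carry_out --rows '[{"tx": 0,"ty": 0,"tz": 0,"yaw": 0},{"tx": 0,"ty": 0,"tz": 0,"yaw": 0},{"tx": 0,"ty": 0,"tz": 0,"yaw": 0},{"tx": 0,"ty": 0,"tz": 0,"yaw": 0},{"tx": 0,"ty": 0,"tz": 0,"yaw": 0}]' --jaw 1 --squeeze 50

```text
time_s: 19.55
position: [0.4437, 0.2099, 0.0329]
tool_rot: [[0.99, 0.129, 0.053], [0.129, -0.992, 0.004], [0.053, 0.003, -0.999]]
ft_force: [-0.8, 0.4, -1.0]
grip_width: 0.0553
```

Emit:
carry_out --rows '[{"tx": 0,"ty": 0,"tz": -4,"yaw": 0},{"tx": 0,"ty": 0,"tz": -5,"yaw": 0},{"tx": 0,"ty": 0,"tz": -3,"yaw": 0},{"tx": 0,"ty": 0,"tz": 0,"yaw": 0},{"tx": 0,"ty": 0,"tz": 0,"yaw": 0}]'

```text
time_s: 20.05
position: [0.4365, 0.2091, 0.1568]
tool_rot: [[0.99, 0.129, 0.051], [0.129, -0.992, 0.003], [0.051, 0.003, -0.999]]
ft_force: [0.5, 0.3, -1.7]
grip_width: 0.0549
```

Emit:
carry_out --rows '[{"tx": 0.6,"ty": -4.4,"tz": 0,"yaw": 0.05},{"tx": 0.4,"ty": -4.4,"tz": 0,"yaw": 0.05},{"tx": 0.2,"ty": -4.4,"tz": 0,"yaw": 0.03},{"tx": 0,"ty": -4.4,"tz": 0,"yaw": 0},{"tx": 0,"ty": -4,"tz": 0,"yaw": 0},{"tx": 0,"ty": 0,"tz": 0,"yaw": 0},{"tx": 0,"ty": 0,"tz": 0,"yaw": 0}]'

```text
time_s: 20.75
position: [0.4367, 0.4316, 0.1456]
tool_rot: [[0.999, -0.011, 0.037], [-0.011, -1.0, -0.006], [0.037, 0.005, -0.999]]
ft_force: [0.7, -0.8, -0.6]
grip_width: 0.0547
```

Emit:
carry_out --rows '[{"tx": 0,"ty": 0,"tz": 3,"yaw": 0},{"tx": 0,"ty": 0,"tz": 3,"yaw": 0},{"tx": 0,"ty": 0,"tz": 2,"yaw": 0},{"tx": 0,"ty": 0,"tz": 1,"yaw": 0},{"tx": 0,"ty": 0,"tz": 0.6,"yaw": 0},{"tx": 0,"ty": 0,"tz": 0.4,"yaw": 0},{"tx": 0,"ty": 0,"tz": 0.3,"yaw": 0},{"tx": 0,"ty": 0,"tz": 0,"yaw": 0}]'

```text
time_s: 21.55
position: [0.4411, 0.4255, 0.037]
tool_rot: [[0.999, -0.016, 0.033], [-0.016, -1.0, -0.008], [0.034, 0.008, -0.999]]
ft_force: [-0.1, -0.2, -0.8]
grip_width: 0.0553
```

Emit:
carry_out --rows '[{"tx": 0,"ty": 0,"tz": 0,"yaw": 0},{"tx": 0,"ty": 0,"tz": 0,"yaw": 0},{"tx": 0,"ty": 0,"tz": 0,"yaw": 0},{"tx": 0,"ty": 0,"tz": -3,"yaw": 0},{"tx": 0,"ty": 0,"tz": -5,"yaw": 0},{"tx": 0,"ty": 0,"tz": -3,"yaw": 0},{"tx": 1,"ty": 4.3,"tz": 0,"yaw": 0},{"tx": 1,"ty": 4.3,"tz": 0,"yaw": 0},{"tx": 1,"ty": 4.3,"tz": 0,"yaw": 0},{"tx": 1,"ty": 4.3,"tz": 0,"yaw": 0},{"tx": 1,"ty": 4.3,"tz": 0,"yaw": 0},{"tx": 1,"ty": 4.3,"tz": 0,"yaw": 0}]' --jaw -1

```text
time_s: 22.75
position: [0.4953, 0.165, 0.1606]
tool_rot: [[0.999, -0.005, 0.046], [-0.005, -1.0, -0.003], [0.046, 0.002, -0.999]]
ft_force: [0.5, 0.2, 0.1]
grip_width: 0.0851
```

Emit:
carry_out --rows '[{"tx": 0.8,"ty": 4.5,"tz": 0,"yaw": 0},{"tx": 0,"ty": 2,"tz": 0,"yaw": 0},{"tx": 0,"ty": 0,"tz": 0,"yaw": 0},{"tx": 0,"ty": 0,"tz": 0,"yaw": 0}]'

```text
time_s: 23.15
position: [0.5044, 0.0929, 0.1629]
tool_rot: [[0.999, -0.012, 0.05], [-0.012, -1.0, -0.004], [0.05, 0.003, -0.999]]
ft_force: [-1.0, -0.1, 0.4]
grip_width: 0.0848
```

Run:
```python
from h import *
F=lambda x,y,z=.05:unproj("top",155+x/4,105+y/4,z)
print("blue",[F(*p) for p in[(444,351),(511,351),(511,397),(445,397),(477,373)]])
print("orange",F(743,323),"green",F(731,443))
J=env.get_image("scene");np.save("scene5.npy",J);crop("scene",240,150,200,120,4,"s5",J);print(env.observe()['position'])
```

```text
blue [array([0.5282, 0.1307, 0.05  ]), array([0.5278, 0.0735, 0.05  ]), array([0.4883, 0.0736, 0.05  ]), array([0.4887, 0.1297, 0.05  ]), array([0.5091, 0.1025, 0.05  ])]
orange [ 0.5509 -0.1257  0.05  ] green [ 0.4476 -0.1138  0.05  ]
[0.5043 0.0933 0.1628]
```

View pics/s5.png

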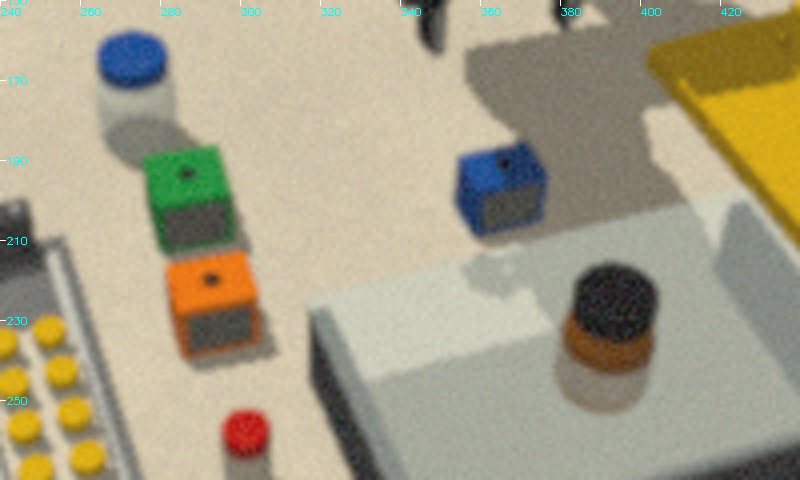

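Blue stands square and clear of the shelf at (365,195). The grasp can go ahead.

Emit:
carry_out --rows '[{"tx": 0,"ty": -0.9,"tz": 3,"yaw": 0},{"tx": 0,"ty": 0,"tz": 4,"yaw": 0},{"tx": 0,"ty": 0,"tz": 3,"yaw": 0},{"tx": 0,"ty": 0,"tz": 1.5,"yaw": 0},{"tx": 0,"ty": 0,"tz": 0.7,"yaw": 0},{"tx": 0,"ty": 0,"tz": 0.4,"yaw": 0},{"tx": 0,"ty": 0,"tz": 0.2,"yaw": 0},{"tx": 0,"ty": 0,"tz": 0,"yaw": 0}]'

```text
time_s: 24.0
position: [0.5125, 0.1112, 0.0334]
tool_rot: [[0.998, 0.001, 0.058], [0.001, -1.0, -0.002], [0.058, 0.002, -0.998]]
ft_force: [0.0, -0.1, 0.9]
grip_width: 0.0852
```

Emit:
carry_out --rows '[{"tx": 0,"ty": 0,"tz": 0,"yaw": 0},{"tx": 0,"ty": 0,"tz": 0,"yaw": 0},{"tx": 0,"ty": 0,"tz": 0,"yaw": 0},{"tx": 0,"ty": 0,"tz": 0,"yaw": 0},{"tx": 0,"ty": 0,"tz": 0,"yaw": 0}]' --jaw 1 --squeeze 50

```text
time_s: 24.5
position: [0.5135, 0.1111, 0.0357]
tool_rot: [[0.998, 0.0, 0.062], [0.001, -1.0, -0.002], [0.062, 0.002, -0.998]]
ft_force: [0.1, -0.3, -1.6]
grip_width: 0.0551
```

Emit:
carry_out --rows '[{"tx": 0,"ty": 0,"tz": -3,"yaw": 0},{"tx": 0,"ty": 0,"tz": -5,"yaw": 0},{"tx": 0,"ty": 0,"tz": -4,"yaw": 0},{"tx": -0.1,"ty": 3,"tz": 0,"yaw": 0},{"tx": -0.1,"ty": 4.5,"tz": 0,"yaw": 0},{"tx": -0.1,"ty": 4.5,"tz": 0,"yaw": 0},{"tx": -0.1,"ty": 4.5,"tz": 0,"yaw": 0},{"tx": -0.1,"ty": 4.5,"tz": 0,"yaw": 0},{"tx": -0.1,"ty": 4.5,"tz": 0,"yaw": 0},{"tx": -0.1,"ty": 4.5,"tz": 0,"yaw": 0},{"tx": -0.1,"ty": 4,"tz": 0,"yaw": 0},{"tx": 0,"ty": 2,"tz": 0,"yaw": 0}]'

```text
time_s: 25.7
position: [0.4964, -0.2601, 0.16]
tool_rot: [[0.998, 0.006, 0.061], [0.006, -1.0, -0.002], [0.061, 0.002, -0.998]]
ft_force: [1.0, 0.8, -0.2]
grip_width: 0.055
```

Run:
```python
from h import *
S=lambda x,y,z:unproj("scene",145+x/4,140+y/4,z)
for p in [(307,312),(441,277),(555,627),(395,660)]: print("bayS",S(*p,.01))
# held block as FK check: block centre should be at TCP xy
s=env.observe();print(s['position'],s['tool_rot'][:,2])
I=env.get_image("top");J=env.get_image("scene");np.save("top6.npy",I);np.save("scene6.npy",J)
crop("top",330,130,90,100,6,"t6",I)
```

```text
bayS [ 0.4459 -0.3013  0.01  ]
bayS [ 0.4425 -0.2055  0.01  ]
bayS [ 0.7449 -0.2052  0.01  ]
bayS [ 0.7361 -0.2985  0.01  ]
[ 0.4964 -0.2601  0.16  ] [ 0.0606 -0.0018 -0.9982]
```

View pics/t6.png

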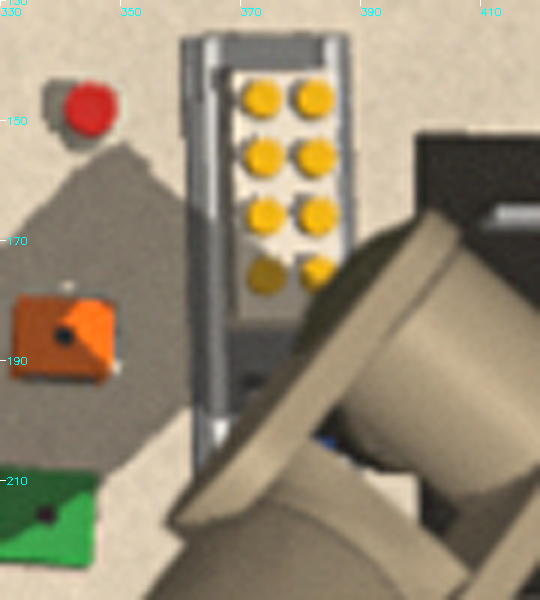

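The arm hides the gap in this view, but the pose numbers agree. The bay centre line is at y≈-0.2527 in both cameras.

Emit:
carry_out --rows '[{"tx": -0.5,"ty": -0.75,"tz": 2,"yaw": 0},{"tx": 0,"ty": 0,"tz": 2,"yaw": 0},{"tx": 0,"ty": 0,"tz": 1,"yaw": 0},{"tx": 0,"ty": 0,"tz": 0.5,"yaw": 0},{"tx": 0,"ty": 0,"tz": 0,"yaw": 0},{"tx": 0,"ty": 0,"tz": 0,"yaw": 0}]'

```text
time_s: 26.4
position: [0.4949, -0.2493, 0.1036]
tool_rot: [[0.998, 0.006, 0.061], [0.006, -1.0, -0.001], [0.061, 0.001, -0.998]]
ft_force: [0.2, 0.2, -1.9]
grip_width: 0.0553
```

Emit:
carry_out --rows '[{"tx": 0,"ty": 0.3,"tz": 0.5,"yaw": 0},{"tx": 0,"ty": 0,"tz": 1.2,"yaw": 0},{"tx": 0,"ty": 0,"tz": 1.2,"yaw": 0},{"tx": 0,"ty": 0,"tz": 1,"yaw": 0},{"tx": 0,"ty": 0,"tz": 0.6,"yaw": 0},{"tx": 0,"ty": 0,"tz": 0.4,"yaw": 0},{"tx": 0,"ty": 0,"tz": 0.3,"yaw": 0},{"tx": 0,"ty": 0,"tz": 0,"yaw": 0}]'

```text
time_s: 27.2
position: [0.4988, -0.2529, 0.0478]
tool_rot: [[0.998, 0.006, 0.062], [0.006, -1.0, -0.002], [0.062, 0.002, -0.998]]
ft_force: [0.5, 0.4, -1.1]
grip_width: 0.0548
```

Emit:
carry_out --rows '[{"tx": -0.3,"ty": 0,"tz": 0.1,"yaw": 0},{"tx": -0.2,"ty": 0,"tz": 0,"yaw": 0},{"tx": 0,"ty": 0,"tz": 0,"yaw": 0}]'

```text
time_s: 27.5
position: [0.4937, -0.2531, 0.047]
tool_rot: [[0.998, 0.006, 0.063], [0.006, -1.0, -0.003], [0.063, 0.003, -0.998]]
ft_force: [0.6, 0.0, -1.2]
grip_width: 0.0553
```

Emit:
carry_out --rows '[{"tx": -0.2,"ty": 0,"tz": 0,"yaw": 0},{"tx": 0,"ty": 0,"tz": 0,"yaw": 0}]'

```text
time_s: 27.7
position: [0.4916, -0.2533, 0.0473]
tool_rot: [[0.998, 0.006, 0.063], [0.006, -1.0, -0.003], [0.063, 0.003, -0.998]]
ft_force: [0.4, 0.0, -1.1]
grip_width: 0.0549
```

Emit:
carry_out --rows '[{"tx": -0.2,"ty": 0,"tz": 0,"yaw": 0},{"tx": 0,"ty": 0,"tz": 0,"yaw": 0}]'

```text
time_s: 27.9
position: [0.4895, -0.2533, 0.0474]
tool_rot: [[0.998, 0.006, 0.064], [0.006, -1.0, -0.003], [0.064, 0.004, -0.998]]
ft_force: [-0.1, 0.4, -0.9]
grip_width: 0.0552
```

Emit:
carry_out --rows '[{"tx": -0.2,"ty": 0,"tz": 0,"yaw": 0},{"tx": 0,"ty": 0,"tz": 0,"yaw": 0}]'

```text
time_s: 28.1
position: [0.4873, -0.2534, 0.0473]
tool_rot: [[0.998, 0.006, 0.064], [0.006, -1.0, -0.003], [0.064, 0.004, -0.998]]
ft_force: [-0.9, -0.2, -1.2]
grip_width: 0.0552
```

Emit:
carry_out --rows '[{"tx": -0.2,"ty": 0,"tz": 0,"yaw": 0},{"tx": 0,"ty": 0,"tz": 0,"yaw": 0}]'

```text
time_s: 28.3
position: [0.4852, -0.2534, 0.0471]
tool_rot: [[0.998, 0.006, 0.064], [0.006, -1.0, -0.003], [0.064, 0.004, -0.998]]
ft_force: [0.2, 0.7, -0.8]
grip_width: 0.0547
```

Emit:
carry_out --rows '[{"tx": -0.2,"ty": 0,"tz": 0,"yaw": 0},{"tx": 0,"ty": 0,"tz": 0,"yaw": 0}]'

```text
time_s: 28.5
position: [0.483, -0.2534, 0.047]
tool_rot: [[0.998, 0.006, 0.064], [0.006, -1.0, -0.003], [0.064, 0.004, -0.998]]
ft_force: [0.3, -1.5, -1.2]
grip_width: 0.055
```

Run:
```python
from h import *
s=env.observe();print(s['position'],s['ft_force'],s['wrist_torque'])
J=env.get_image("scene");np.save("scene7.npy",J);crop("scene",180,170,100,100,6,"s7",J)
```

```text
[ 0.483  -0.2534  0.047 ] [ 0.298  -1.5119 -1.1961] [-0.0019  0.0439 -0.0397]
```

View pics/s7.png

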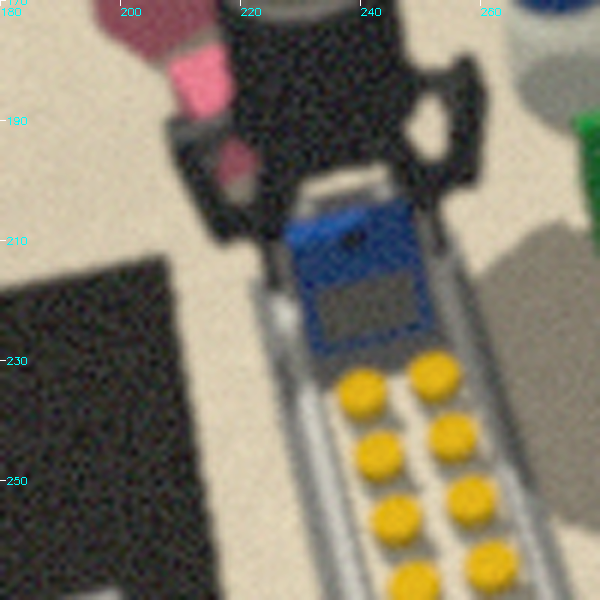

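Blue hangs square between the lips, its front grey face at about (240,220). No contact with the stop yet, so I'll measure it against the frame.

Run:
```python
from h import *
for p in [(315,350),(438,328)]: print(unproj("scene",180+p[0]/6,170+p[1]/6,.0115))
# predicted corners if block centred at TCP
for cx_ in(.483,.488):
  print(cx_,[proj("scene",[cx_+.0195,-.2534+sy*.028,z])[0] for sy in(-1,1) for z in(.0115,.0615)])
g=np.load("scene0.npy").astype(float).mean(2);print("stop inner/lower scene:",proj("scene",[[.467,-.281,.054],[.467,-.225,.054],[.467,-.281,.01],[.467,-.225,.01],[.447,-.281,.054],[.447,-.225,.054]]))
```

```text
[ 0.495  -0.2801  0.0115]
[ 0.4997 -0.2245  0.0115]
0.483 [array([232.5134, 230.4315]), array([229.8259, 217.8539]), array([252.8942, 225.463 ]), array([250.8949, 212.8842])]
0.488 [array([232.8533, 231.7593]), array([230.1684, 219.1853]), array([253.2915, 226.7596]), array([251.2988, 214.1834])]
stop inner/lower scene: [[228.0197 210.5423]
 [248.5577 205.7927]
 [230.3813 221.5633]
 [250.3411 216.8095]
 [226.7283 205.5255]
 [247.0363 200.8935]]
```

The dark band beside the stop in the top view is probably its shadow, because the shadows fall up and to the left. That puts the stop's inner face nearer x≈0.460 and makes the gap about 105 mm. Blue is in the jaws already, so I'll probe the gap with it by touching the stop and then the rack.

Emit:
carry_out --rows '[{"tx": -0.15,"ty": 0,"tz": 0,"yaw": 0},{"tx": 0,"ty": 0,"tz": 0,"yaw": 0}]'

```text
time_s: 28.75
position: [0.4816, -0.2535, 0.0469]
tool_rot: [[0.998, 0.006, 0.064], [0.006, -1.0, -0.003], [0.064, 0.004, -0.998]]
ft_force: [-0.5, 0.2, -0.4]
grip_width: 0.0553
```

Emit:
carry_out --rows '[{"tx": -0.15,"ty": 0,"tz": 0,"yaw": 0},{"tx": 0,"ty": 0,"tz": 0,"yaw": 0}]'

```text
time_s: 28.95
position: [0.4808, -0.2536, 0.047]
tool_rot: [[0.998, 0.005, 0.066], [0.005, -1.0, -0.004], [0.066, 0.004, -0.998]]
ft_force: [0.9, -0.1, -0.4]
grip_width: 0.0553
```

Emit:
carry_out --rows '[{"tx": -0.15,"ty": 0,"tz": 0,"yaw": 0},{"tx": 0,"ty": 0,"tz": 0,"yaw": 0}]'

```text
time_s: 29.15
position: [0.4809, -0.2537, 0.0472]
tool_rot: [[0.998, 0.004, 0.07], [0.004, -1.0, -0.005], [0.07, 0.005, -0.998]]
ft_force: [-0.0, 0.2, -1.6]
grip_width: 0.0548
```

Emit:
carry_out --rows '[{"tx": -0.15,"ty": 0,"tz": 0,"yaw": 0},{"tx": 0,"ty": 0,"tz": 0,"yaw": 0}]'

```text
time_s: 29.35
position: [0.4808, -0.2538, 0.0474]
tool_rot: [[0.997, 0.003, 0.074], [0.003, -1.0, -0.006], [0.074, 0.006, -0.997]]
ft_force: [-0.4, 0.0, -1.0]
grip_width: 0.0552
```

Emit:
carry_out --rows '[{"tx": 2,"ty": 0.05,"tz": 0,"yaw": 0},{"tx": 1.5,"ty": 0,"tz": 0.1,"yaw": 0},{"tx": 1,"ty": 0,"tz": 0,"yaw": 0},{"tx": 0.5,"ty": 0,"tz": 0,"yaw": 0},{"tx": 0.2,"ty": 0,"tz": 0,"yaw": 0},{"tx": 0,"ty": 0,"tz": 0,"yaw": 0},{"tx": 0,"ty": 0,"tz": 0,"yaw": 0}]'

```text
time_s: 30.05
position: [0.5316, -0.2538, 0.0496]
tool_rot: [[0.998, 0.003, 0.068], [0.004, -1.0, -0.004], [0.068, 0.004, -0.998]]
ft_force: [-0.1, -0.1, -1.5]
grip_width: 0.0552
```

Emit:
carry_out --rows '[{"tx": 0.15,"ty": 0,"tz": 0,"yaw": 0},{"tx": 0,"ty": 0,"tz": 0,"yaw": 0}]'

```text
time_s: 30.25
position: [0.5325, -0.2539, 0.0497]
tool_rot: [[0.998, 0.003, 0.068], [0.003, -1.0, -0.004], [0.068, 0.004, -0.998]]
ft_force: [0.6, 0.0, -1.3]
grip_width: 0.0548
```

Emit:
carry_out --rows '[{"tx": 0.15,"ty": 0,"tz": 0,"yaw": 0},{"tx": 0,"ty": 0,"tz": 0,"yaw": 0}]'

```text
time_s: 30.45
position: [0.5339, -0.254, 0.0499]
tool_rot: [[0.998, 0.003, 0.068], [0.003, -1.0, -0.004], [0.068, 0.004, -0.998]]
ft_force: [0.7, 0.2, -1.7]
grip_width: 0.0549
```

Emit:
carry_out --rows '[{"tx": 0.15,"ty": 0,"tz": 0,"yaw": 0},{"tx": 0,"ty": 0,"tz": 0,"yaw": 0}]'

```text
time_s: 30.65
position: [0.5355, -0.2539, 0.05]
tool_rot: [[0.998, 0.003, 0.068], [0.003, -1.0, -0.003], [0.068, 0.004, -0.998]]
ft_force: [-0.1, -0.4, -1.4]
grip_width: 0.0551
```

Emit:
carry_out --rows '[{"tx": 0.4,"ty": 0,"tz": 0.1,"yaw": 0},{"tx": 0,"ty": 0,"tz": 0,"yaw": 0}]'

```text
time_s: 30.85
position: [0.5399, -0.254, 0.0492]
tool_rot: [[0.998, 0.003, 0.068], [0.003, -1.0, -0.004], [0.068, 0.004, -0.998]]
ft_force: [-0.3, -0.5, -0.9]
grip_width: 0.055
```

Emit:
carry_out --rows '[{"tx": 0.2,"ty": 0,"tz": 0,"yaw": 0},{"tx": 0,"ty": 0,"tz": 0,"yaw": 0}]'

```text
time_s: 31.05
position: [0.5422, -0.2539, 0.0493]
tool_rot: [[0.998, 0.003, 0.068], [0.003, -1.0, -0.004], [0.068, 0.004, -0.998]]
ft_force: [-0.2, -0.1, -1.5]
grip_width: 0.0547
```

Emit:
carry_out --rows '[{"tx": 0.2,"ty": 0,"tz": 0,"yaw": 0},{"tx": 0,"ty": 0,"tz": 0,"yaw": 0}]'

```text
time_s: 31.25
position: [0.5426, -0.2538, 0.0492]
tool_rot: [[0.998, 0.003, 0.063], [0.003, -1.0, -0.003], [0.063, 0.003, -0.998]]
ft_force: [-0.2, -0.2, -1.4]
grip_width: 0.0549
```

Emit:
carry_out --rows '[{"tx": 0.2,"ty": 0,"tz": 0,"yaw": 0},{"tx": 0,"ty": 0,"tz": 0,"yaw": 0}]'

```text
time_s: 31.45
position: [0.5427, -0.2538, 0.0492]
tool_rot: [[0.998, 0.002, 0.058], [0.003, -1.0, -0.002], [0.058, 0.002, -0.998]]
ft_force: [1.2, 0.0, -1.2]
grip_width: 0.055
```

Emit:
carry_out --rows '[{"tx": 0.2,"ty": 0,"tz": 0,"yaw": 0},{"tx": 0,"ty": 0,"tz": 0,"yaw": 0}]'

```text
time_s: 31.65
position: [0.5427, -0.2538, 0.0492]
tool_rot: [[0.999, 0.002, 0.053], [0.002, -1.0, -0.001], [0.053, 0.001, -0.999]]
ft_force: [0.0, 0.3, -0.4]
grip_width: 0.0553
```

Emit:
carry_out --rows '[{"tx": 0.2,"ty": 0,"tz": 0,"yaw": 0},{"tx": 0,"ty": 0,"tz": 0,"yaw": 0}]'

```text
time_s: 31.85
position: [0.5427, -0.2537, 0.0492]
tool_rot: [[0.999, 0.002, 0.048], [0.002, -1.0, 0.0], [0.048, -0.0, -0.999]]
ft_force: [-0.3, -0.3, -1.8]
grip_width: 0.055
```

The probe puts stop contact at TCP x≈0.481 and rack contact at 0.5425. The gap is therefore 61.5 + 39 ≈ 100.5 mm, so blue + green (93 mm) has about 7.5 mm of play. I'll set blue down at the rack side.

Emit:
carry_out --rows '[{"tx": -0.15,"ty": 0,"tz": 0.2,"yaw": 0},{"tx": 0,"ty": 0,"tz": 0.15,"yaw": 0},{"tx": 0,"ty": 0,"tz": 0.1,"yaw": 0},{"tx": 0,"ty": 0,"tz": 0,"yaw": 0}]'

```text
time_s: 32.25
position: [0.5426, -0.2538, 0.0455]
tool_rot: [[0.999, 0.003, 0.051], [0.003, -1.0, -0.001], [0.051, 0.001, -0.999]]
ft_force: [-0.5, 0.2, -1.2]
grip_width: 0.0548
```

Emit:
carry_out --rows '[{"tx": 0,"ty": 0,"tz": 0,"yaw": 0},{"tx": 0,"ty": 0,"tz": 0,"yaw": 0},{"tx": 0,"ty": 0,"tz": 0,"yaw": 0},{"tx": 0,"ty": 0,"tz": 0,"yaw": 0},{"tx": 0,"ty": 0,"tz": -2,"yaw": 0},{"tx": 0,"ty": 0,"tz": -5,"yaw": 0},{"tx": 0,"ty": 0,"tz": -4,"yaw": 0},{"tx": 0,"ty": 0,"tz": 0,"yaw": 0}]' --jaw -1

```text
time_s: 33.05
position: [0.5374, -0.2535, 0.1577]
tool_rot: [[0.999, 0.003, 0.05], [0.003, -1.0, 0.0], [0.05, -0.0, -0.999]]
ft_force: [0.9, -0.4, -0.1]
grip_width: 0.0855
```

Emit:
carry_out --rows '[{"tx": -2.3,"ty": -3.5,"tz": 0,"yaw": 0},{"tx": -2.3,"ty": -3.5,"tz": 0,"yaw": 0},{"tx": -2.3,"ty": -3.5,"tz": 0,"yaw": 0},{"tx": -1.8,"ty": -2.5,"tz": 0,"yaw": 0.06},{"tx": -0.5,"ty": -1,"tz": 0,"yaw": 0},{"tx": 0,"ty": 0,"tz": 0,"yaw": 0},{"tx": 0,"ty": 0,"tz": 0,"yaw": 0}]'

```text
time_s: 33.75
position: [0.4426, -0.1099, 0.1504]
tool_rot: [[0.997, -0.058, 0.051], [-0.058, -0.998, -0.0], [0.051, -0.003, -0.999]]
ft_force: [1.1, -0.1, 0.4]
grip_width: 0.0857
```

Run:
```python
from h import *
J=env.get_image("scene");np.save("scene8.npy",J);I=env.get_image("top")
A=J[165:270,200:330];B=I[130:235,310:415]
C=np.hstack([cv2.resize(x[:,:,::-1],None,fx=3.4,fy=3.4,interpolation=cv2.INTER_CUBIC) for x in(A,B)])
cv2.imwrite("pics/c8.png",cv2.convertScaleAbs(C,alpha=1.5));print(C.shape,env.observe()['position'])
```

```text
(357, 799, 3) [ 0.4427 -0.1103  0.1503]
```

View pics/c8.png

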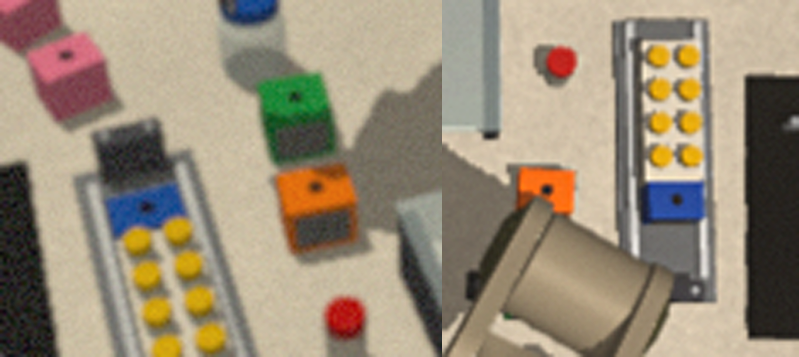

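Blue stands square at the rack end, top-view panel (675,200). Green (296,115 in the left panel) hasn't moved. I'll descend on green.

Emit:
carry_out --rows '[{"tx": 0.25,"ty": 0.3,"tz": 3,"yaw": 0},{"tx": 0,"ty": 0,"tz": 3.5,"yaw": 0},{"tx": 0,"ty": 0,"tz": 2.5,"yaw": 0},{"tx": 0,"ty": 0,"tz": 1.3,"yaw": 0},{"tx": 0,"ty": 0,"tz": 0.6,"yaw": 0},{"tx": 0,"ty": 0,"tz": 0.4,"yaw": 0},{"tx": 0,"ty": 0,"tz": 0.2,"yaw": 0},{"tx": 0,"ty": 0,"tz": 0,"yaw": 0}]'

```text
time_s: 34.65
position: [0.4575, -0.1212, 0.0316]
tool_rot: [[0.996, -0.063, 0.058], [-0.062, -0.998, -0.005], [0.058, 0.002, -0.998]]
ft_force: [0.1, 0.2, -0.6]
grip_width: 0.0855
```

Emit:
carry_out --rows '[{"tx": 0,"ty": 0,"tz": 0,"yaw": 0},{"tx": 0,"ty": 0,"tz": 0,"yaw": 0},{"tx": 0,"ty": 0,"tz": 0,"yaw": 0},{"tx": 0,"ty": 0,"tz": 0,"yaw": 0},{"tx": 0,"ty": 0,"tz": 0,"yaw": 0}]' --jaw 1 --squeeze 50

```text
time_s: 35.15
position: [0.4582, -0.1214, 0.0335]
tool_rot: [[0.996, -0.062, 0.062], [-0.062, -0.998, -0.007], [0.062, 0.003, -0.998]]
ft_force: [-1.1, 0.7, -1.0]
grip_width: 0.0551
```

Run:
```python
from h import *
F=lambda x,y,z=.05:unproj("scene",240+x/4,150+y/4,z)
for n,P in(("blue",[(458,157),(528,142),(545,178),(470,196)]),("green",[(143,155),(217,146),(232,183),(158,198)])): 
    Q=np.array([F(*p) for p in P]);print(n,Q.mean(0),Q[:,:2].tolist())
# colour-mask centroids of top view for both (sat mask), t3 frame
I=np.load("top3.npy");h=cv2.cvtColor(I,cv2.COLOR_RGB2HSV)
for n,lo,hi,box in(("blue",100,130,(185,210,260,290)),("green",45,85,(200,228,325,350))):
    r0,r1,c0,c1=box;m=(h[r0:r1,c0:c1,0]>lo)&(h[r0:r1,c0:c1,0]<hi)&(h[r0:r1,c0:c1,1]>110);y,x=np.nonzero(m);print(n,m.sum(),x.mean()+c0,y.mean()+r0,unproj("top",x.mean()+c0,y.mean()+r0,.05),y.min()+r0,y.max()+r0)
```

```text
blue [0.5147 0.1005 0.05  ] [[0.49447880105856545, 0.07630950972109124], [0.49599453683519834, 0.13053121964108766], [0.5342688168811801, 0.12638129616693933], [0.5340480050189068, 0.06892357825944911]]
green [ 0.4459 -0.1109  0.05  ] [[0.4204893114229761, -0.13676049169090676], [0.4282784939120158, -0.08393135845327282], [0.46838679195757504, -0.08485575991421498], [0.4663008897316062, -0.13801915852373114]]
blue 179 273.877094972067 198.04469273743018 [0.5098 0.1038 0.05  ] 193 204
green 249 336.87550200803213 215.48995983935743 [ 0.4485 -0.1108  0.05  ] 208 223
```

Emit:
carry_out --rows '[{"tx": 0,"ty": 0,"tz": -3,"yaw": 0},{"tx": 0,"ty": 0,"tz": -5,"yaw": 0},{"tx": 0,"ty": 0,"tz": -4,"yaw": -0.06},{"tx": 0.9,"ty": 3.2,"tz": 0,"yaw": 0},{"tx": 0.9,"ty": 4,"tz": 0,"yaw": 0},{"tx": 0.9,"ty": 3.5,"tz": 0,"yaw": 0},{"tx": 0.8,"ty": 2,"tz": 0,"yaw": 0},{"tx": 0,"ty": 0,"tz": 0,"yaw": 0},{"tx": 0,"ty": 0,"tz": 0,"yaw": 0}]'

```text
time_s: 36.05
position: [0.4851, -0.251, 0.1608]
tool_rot: [[0.998, 0.002, 0.059], [0.003, -1.0, -0.007], [0.059, 0.007, -0.998]]
ft_force: [0.6, 0.7, -1.1]
grip_width: 0.055
```

Emit:
carry_out --rows '[{"tx": 0.7,"ty": 0.2,"tz": 2,"yaw": 0},{"tx": 0,"ty": 0,"tz": 2,"yaw": 0},{"tx": 0,"ty": 0,"tz": 1,"yaw": 0},{"tx": 0,"ty": 0,"tz": 0.5,"yaw": 0},{"tx": 0,"ty": 0,"tz": 0,"yaw": 0},{"tx": 0,"ty": 0,"tz": 0,"yaw": 0}]'

```text
time_s: 36.65
position: [0.4948, -0.2492, 0.1056]
tool_rot: [[0.998, 0.006, 0.059], [0.006, -1.0, -0.006], [0.059, 0.006, -0.998]]
ft_force: [0.9, -0.2, -1.2]
grip_width: 0.055
```

Emit:
carry_out --rows '[{"tx": 0,"ty": 0.4,"tz": 0.5,"yaw": 0},{"tx": 0,"ty": 0,"tz": 0.7,"yaw": 0},{"tx": 0,"ty": 0,"tz": 0.7,"yaw": 0},{"tx": 0,"ty": 0,"tz": 0.5,"yaw": 0},{"tx": 0,"ty": 0,"tz": 0.3,"yaw": 0},{"tx": 0,"ty": 0,"tz": 0,"yaw": 0}]'

```text
time_s: 37.25
position: [0.4969, -0.2542, 0.0777]
tool_rot: [[0.998, 0.005, 0.06], [0.006, -1.0, -0.007], [0.06, 0.008, -0.998]]
ft_force: [0.8, -0.1, -1.4]
grip_width: 0.0553
```

Emit:
carry_out --rows '[{"tx": 0,"ty": -0.05,"tz": 0.6,"yaw": 0},{"tx": 0,"ty": 0,"tz": 0.8,"yaw": 0},{"tx": 0,"ty": 0,"tz": 0.8,"yaw": 0},{"tx": 0,"ty": 0,"tz": 0.5,"yaw": 0},{"tx": 0,"ty": 0,"tz": 0.3,"yaw": 0},{"tx": 0,"ty": 0,"tz": 0.2,"yaw": 0},{"tx": 0,"ty": 0,"tz": 0,"yaw": 0}]'

```text
time_s: 37.95
position: [0.4992, -0.2539, 0.0431]
tool_rot: [[0.998, 0.005, 0.061], [0.006, -1.0, -0.008], [0.061, 0.008, -0.998]]
ft_force: [-0.9, 2.0, 3.7]
grip_width: 0.0552
```

Emit:
carry_out --rows '[{"tx": 0,"ty": 0,"tz": 0,"yaw": 0},{"tx": 0,"ty": 0,"tz": 0,"yaw": 0},{"tx": 0,"ty": 0,"tz": 0,"yaw": 0},{"tx": 0,"ty": 0,"tz": 0,"yaw": 0},{"tx": 0,"ty": 0,"tz": -2,"yaw": 0},{"tx": 0,"ty": 0,"tz": -5,"yaw": 0},{"tx": 0,"ty": 0,"tz": -4.5,"yaw": 0},{"tx": 1.5,"ty": -3.2,"tz": 0,"yaw": 0.05},{"tx": 1.5,"ty": -3.8,"tz": 0,"yaw": 0},{"tx": 1.3,"ty": -3.3,"tz": 0,"yaw": 0},{"tx": 0.5,"ty": -1.5,"tz": 0,"yaw": 0},{"tx": 0,"ty": 0,"tz": 0,"yaw": 0}]' --jaw -1

```text
time_s: 39.15
position: [0.5459, -0.1339, 0.1666]
tool_rot: [[0.997, -0.05, 0.065], [-0.049, -0.999, -0.01], [0.065, 0.006, -0.998]]
ft_force: [0.7, -1.0, 0.2]
grip_width: 0.0856
```

Run:
```python
from h import *
J=env.get_image("scene");np.save("scene9.npy",J);I=env.get_image("top")
A=J[165:270,200:330];B=I[130:235,310:415]
C=np.hstack([cv2.resize(x[:,:,::-1],None,fx=3.4,fy=3.4,interpolation=cv2.INTER_CUBIC) for x in(A,B)])
cv2.imwrite("pics/c9.png",cv2.convertScaleAbs(C,alpha=1.5));print(env.observe()['position'])
```

```text
[ 0.5453 -0.1357  0.1665]
```

View pics/c9.png

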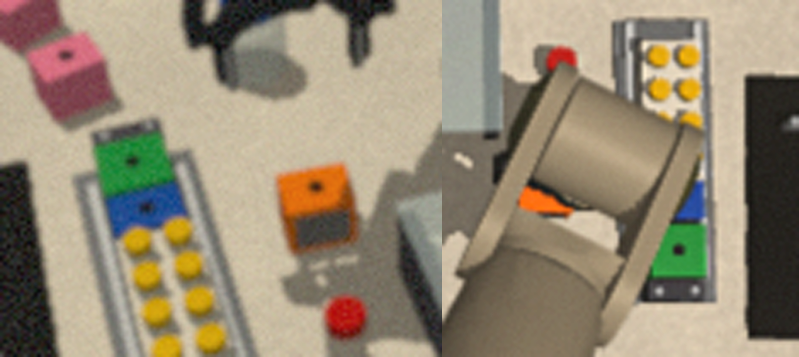

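Green and blue both sit square and flush in the bay. Orange hasn't moved and is next, for the tray.

Emit:
carry_out --rows '[{"tx": 0,"ty": -1,"tz": 3,"yaw": 0},{"tx": 0,"ty": 0,"tz": 4,"yaw": 0},{"tx": 0,"ty": 0,"tz": 3,"yaw": 0},{"tx": 0,"ty": 0,"tz": 1.6,"yaw": 0},{"tx": 0,"ty": 0,"tz": 0.8,"yaw": 0},{"tx": 0,"ty": 0,"tz": 0.4,"yaw": 0},{"tx": 0,"ty": 0,"tz": 0.2,"yaw": 0},{"tx": 0,"ty": 0,"tz": 0,"yaw": 0}]'

```text
time_s: 40.05
position: [0.5541, -0.136, 0.0341]
tool_rot: [[0.996, -0.061, 0.069], [-0.06, -0.998, -0.014], [0.07, 0.01, -0.998]]
ft_force: [0.2, -0.3, 0.8]
grip_width: 0.0859
```

Emit:
carry_out --rows '[{"tx": 0,"ty": 0,"tz": 0,"yaw": 0},{"tx": 0,"ty": 0,"tz": 0,"yaw": 0},{"tx": 0,"ty": 0,"tz": 0,"yaw": 0},{"tx": 0,"ty": 0,"tz": 0,"yaw": 0},{"tx": 0,"ty": 0,"tz": 0,"yaw": 0}]' --jaw 1 --squeeze 50

```text
time_s: 40.55
position: [0.555, -0.1362, 0.0367]
tool_rot: [[0.995, -0.061, 0.073], [-0.06, -0.998, -0.016], [0.074, 0.012, -0.997]]
ft_force: [0.4, 0.4, -0.8]
grip_width: 0.055
```

Emit:
carry_out --rows '[{"tx": 0,"ty": 0,"tz": -3,"yaw": 0},{"tx": 0,"ty": 0,"tz": -5,"yaw": 0},{"tx": 0,"ty": 0,"tz": -4,"yaw": -0.05},{"tx": -1,"ty": -3,"tz": 0,"yaw": 0},{"tx": -1,"ty": -4.5,"tz": 0,"yaw": 0},{"tx": -1,"ty": -5,"tz": 0,"yaw": 0},{"tx": -1,"ty": -5,"tz": 0,"yaw": 0},{"tx": -1,"ty": -5,"tz": 0,"yaw": 0},{"tx": -1,"ty": -5,"tz": 0,"yaw": 0},{"tx": -1,"ty": -5,"tz": 0,"yaw": 0},{"tx": -1,"ty": -5,"tz": 0,"yaw": 0}]'

```text
time_s: 41.65
position: [0.4709, 0.2358, 0.1492]
tool_rot: [[0.997, -0.019, 0.075], [-0.018, -1.0, -0.017], [0.075, 0.016, -0.997]]
ft_force: [1.3, -0.4, -0.6]
grip_width: 0.0552
```

Emit:
carry_out --rows '[{"tx": -1.3,"ty": -4,"tz": 0,"yaw": 0},{"tx": -1.3,"ty": -4,"tz": 0,"yaw": 0},{"tx": -1,"ty": -1,"tz": 0,"yaw": 0},{"tx": 0,"ty": 0,"tz": 0,"yaw": 0},{"tx": 0,"ty": 0,"tz": 0,"yaw": 0}]'

```text
time_s: 42.15
position: [0.4323, 0.3351, 0.144]
tool_rot: [[0.997, -0.011, 0.074], [-0.009, -1.0, -0.017], [0.074, 0.016, -0.997]]
ft_force: [0.1, -0.4, -1.1]
grip_width: 0.0548
```

Emit:
carry_out --rows '[{"tx": 0,"ty": 0,"tz": 3,"yaw": 0},{"tx": 0,"ty": 0,"tz": 3,"yaw": 0},{"tx": 0,"ty": 0,"tz": 2,"yaw": 0},{"tx": 0,"ty": 0,"tz": 1,"yaw": 0},{"tx": 0,"ty": 0,"tz": 0.6,"yaw": 0},{"tx": 0,"ty": 0,"tz": 0.4,"yaw": 0},{"tx": 0,"ty": 0,"tz": 0.2,"yaw": 0},{"tx": 0,"ty": 0,"tz": 0,"yaw": 0}]'

```text
time_s: 42.95
position: [0.4464, 0.3282, 0.042]
tool_rot: [[0.997, -0.019, 0.081], [-0.018, -1.0, -0.015], [0.081, 0.014, -0.997]]
ft_force: [0.4, 0.1, -1.0]
grip_width: 0.055
```

Emit:
carry_out --rows '[{"tx": 0,"ty": 0,"tz": 0,"yaw": 0},{"tx": 0,"ty": 0,"tz": 0,"yaw": 0},{"tx": 0,"ty": 0,"tz": 0,"yaw": 0},{"tx": 0,"ty": 0,"tz": 0,"yaw": 0},{"tx": 0,"ty": 0,"tz": -3,"yaw": 0},{"tx": 0,"ty": 0,"tz": -5,"yaw": 0},{"tx": 0,"ty": 0,"tz": -5,"yaw": 0},{"tx": 0,"ty": 0,"tz": 0,"yaw": 0}]' --jaw -1

```text
time_s: 43.75
position: [0.4357, 0.3307, 0.1778]
tool_rot: [[0.996, -0.018, 0.082], [-0.017, -1.0, -0.014], [0.083, 0.013, -0.996]]
ft_force: [0.0, 0.5, 0.1]
grip_width: 0.0853
```

Emit:
carry_out --rows '[{"tx": 0.5,"ty": 3.5,"tz": 0,"yaw": 0},{"tx": 0.5,"ty": 4.5,"tz": 0,"yaw": 0},{"tx": 0.5,"ty": 5,"tz": 0,"yaw": 0},{"tx": 0.5,"ty": 5,"tz": 0,"yaw": 0},{"tx": 0.5,"ty": 5,"tz": 0,"yaw": 0},{"tx": 0.5,"ty": 5,"tz": 0,"yaw": 0},{"tx": 0.5,"ty": 5,"tz": 0,"yaw": 0},{"tx": 0.5,"ty": 5,"tz": 0,"yaw": 0},{"tx": 1,"ty": 4.5,"tz": 0,"yaw": 0},{"tx": 2,"ty": 3,"tz": 0,"yaw": 0},{"tx": 3,"ty": 1,"tz": 0,"yaw": 0},{"tx": 3,"ty": 0,"tz": 0,"yaw": 0}]' --jaw -0.3

```text
time_s: 44.95
position: [0.5567, -0.1447, 0.1917]
tool_rot: [[0.996, -0.017, 0.084], [-0.016, -1.0, -0.012], [0.085, 0.01, -0.996]]
ft_force: [-0.4, 0.4, 0.4]
grip_width: 0.0554
```

Emit:
carry_out --rows '[{"tx": 3,"ty": 0,"tz": 0.3,"yaw": 0},{"tx": 3.5,"ty": -0.2,"tz": 0.4,"yaw": 0},{"tx": 3,"ty": 0,"tz": 0.5,"yaw": 0},{"tx": 1.5,"ty": 0,"tz": 0,"yaw": 0},{"tx": 0,"ty": 0,"tz": 0,"yaw": 0},{"tx": 0,"ty": 0,"tz": 0,"yaw": 0}]'

```text
time_s: 45.55
position: [0.6728, -0.1455, 0.1832]
tool_rot: [[0.997, -0.019, 0.08], [-0.018, -1.0, -0.01], [0.08, 0.009, -0.997]]
ft_force: [-0.7, -0.1, 0.1]
grip_width: 0.0556
```

Run:
```python
from h import *
J=env.get_image("scene");I=env.get_image("top");s=env.observe();print(s['position'],s['tool_rot'][:,2])
h=cv2.cvtColor(J,cv2.COLOR_RGB2HSV)
r0,r1,c0,c1=240,275,285,315
m=((h[...,0]<8)|(h[...,0]>172))&(h[...,1]>150);y,x=np.nonzero(m[r0:r1,c0:c1]);print("pot cap scene",m[r0:r1,c0:c1].sum(),x.mean()+c0,y.mean()+r0,unproj("scene",x.mean()+c0,y.mean()+r0,.055))
A=J[165:305,220:380]
cv2.imwrite("pics/c10.png",cv2.convertScaleAbs(cv2.resize(A[:,:,::-1],None,fx=4,fy=4,interpolation=cv2.INTER_CUBIC),alpha=1.5))
```

```text
[ 0.6725 -0.1456  0.1838] [ 0.0806 -0.0106 -0.9967]
pot cap scene 106 301.1132075471698 258.0660377358491 [ 0.683  -0.1421  0.055 ]
```

View pics/c10.png

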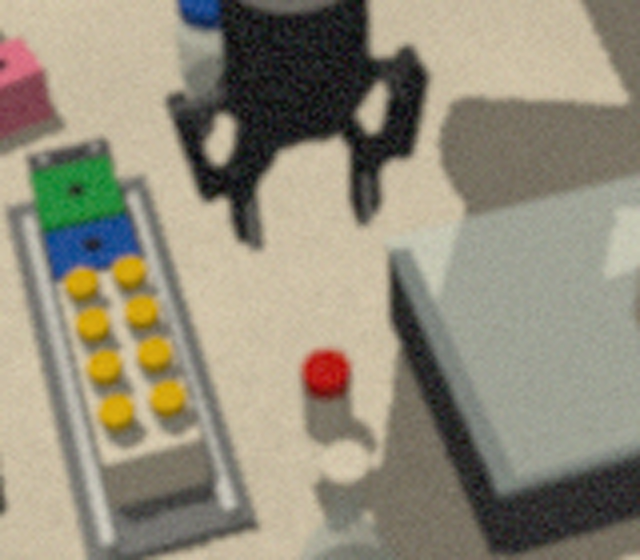

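The pot cap is at (301,258) and the jaws line up with it. The bay pair still looks fine.

Emit:
carry_out --rows '[{"tx": 0,"ty": -0.5,"tz": 3,"yaw": 0},{"tx": 0,"ty": 0,"tz": 3,"yaw": 0},{"tx": 0,"ty": 0,"tz": 2,"yaw": 0},{"tx": 0,"ty": 0,"tz": 0.5,"yaw": 0},{"tx": 0,"ty": 0,"tz": 0,"yaw": 0},{"tx": 0,"ty": 0,"tz": 0,"yaw": 0}]'

```text
time_s: 46.25
position: [0.6772, -0.1425, 0.1012]
tool_rot: [[0.996, -0.021, 0.085], [-0.02, -1.0, -0.013], [0.086, 0.011, -0.996]]
ft_force: [0.2, -0.7, 0.0]
grip_width: 0.0554
```

Emit:
carry_out --rows '[{"tx": 0.2,"ty": -0.1,"tz": 1,"yaw": 0},{"tx": 0,"ty": 0,"tz": 1.5,"yaw": 0},{"tx": 0,"ty": 0,"tz": 1.5,"yaw": 0},{"tx": 0,"ty": 0,"tz": 0.8,"yaw": 0},{"tx": 0,"ty": 0,"tz": 0.5,"yaw": 0},{"tx": 0,"ty": 0,"tz": 0.2,"yaw": 0},{"tx": 0,"ty": 0,"tz": 0,"yaw": 0}]'

```text
time_s: 46.95
position: [0.6851, -0.1425, 0.0438]
tool_rot: [[0.996, -0.021, 0.088], [-0.02, -1.0, -0.014], [0.088, 0.012, -0.996]]
ft_force: [0.5, -0.4, 0.4]
grip_width: 0.0554
```

Emit:
carry_out --rows '[{"tx": 0,"ty": 0,"tz": 0,"yaw": 0},{"tx": 0,"ty": 0,"tz": 0,"yaw": 0},{"tx": 0,"ty": 0,"tz": 0,"yaw": 0},{"tx": 0,"ty": 0,"tz": 0,"yaw": 0},{"tx": 0,"ty": 0,"tz": 0,"yaw": 0}]' --jaw 1 --squeeze 40

```text
time_s: 47.45
position: [0.6856, -0.1427, 0.0453]
tool_rot: [[0.996, -0.021, 0.09], [-0.02, -1.0, -0.015], [0.091, 0.013, -0.996]]
ft_force: [0.4, 0.1, -0.5]
grip_width: 0.0298
```

Emit:
carry_out --rows '[{"tx": 0,"ty": 0,"tz": -2,"yaw": 0},{"tx": 0,"ty": 0,"tz": -4,"yaw": 0},{"tx": 0,"ty": 0,"tz": -4,"yaw": 0},{"tx": 0,"ty": 0,"tz": -2,"yaw": 0},{"tx": -3,"ty": 0,"tz": 0,"yaw": 0},{"tx": -4.5,"ty": 0,"tz": 0,"yaw": 0},{"tx": -4,"ty": -1,"tz": 0,"yaw": 0},{"tx": -2.5,"ty": -2.5,"tz": 0,"yaw": 0},{"tx": -0.5,"ty": -4,"tz": -0.5,"yaw": 0},{"tx": 0,"ty": -5,"tz": 0,"yaw": 0},{"tx": 0,"ty": -5,"tz": 0,"yaw": 0},{"tx": 0,"ty": -5,"tz": 0,"yaw": 0}]'

```text
time_s: 48.65
position: [0.529, 0.087, 0.1589]
tool_rot: [[0.995, -0.032, 0.095], [-0.03, -0.999, -0.019], [0.096, 0.016, -0.995]]
ft_force: [1.2, -0.9, -0.0]
grip_width: 0.0296
```

Emit:
carry_out --rows '[{"tx": -0.2,"ty": -5,"tz": 0,"yaw": 0},{"tx": -0.2,"ty": -5,"tz": 0,"yaw": 0},{"tx": -0.2,"ty": -5,"tz": 0,"yaw": 0},{"tx": -0.2,"ty": -4.5,"tz": 0,"yaw": 0},{"tx": -0.2,"ty": -2.5,"tz": 0,"yaw": 0},{"tx": 0,"ty": 0,"tz": 0,"yaw": 0},{"tx": 0,"ty": 0,"tz": 0,"yaw": 0}]'

```text
time_s: 49.35
position: [0.5234, 0.3163, 0.1555]
tool_rot: [[0.995, -0.025, 0.099], [-0.023, -1.0, -0.017], [0.099, 0.014, -0.995]]
ft_force: [-0.4, 0.0, -0.9]
grip_width: 0.0297
```

Emit:
carry_out --rows '[{"tx": 0,"ty": -2.1,"tz": 2,"yaw": 0},{"tx": 0,"ty": 0,"tz": 3,"yaw": 0},{"tx": 0,"ty": 0,"tz": 2.5,"yaw": 0},{"tx": 0,"ty": 0,"tz": 1.3,"yaw": 0},{"tx": 0,"ty": 0,"tz": 0.6,"yaw": 0},{"tx": 0,"ty": 0,"tz": 0.4,"yaw": 0},{"tx": 0,"ty": 0,"tz": 0.3,"yaw": 0},{"tx": 0,"ty": 0,"tz": 0,"yaw": 0}]'

```text
time_s: 50.15
position: [0.5382, 0.3295, 0.0557]
tool_rot: [[0.994, -0.033, 0.105], [-0.032, -0.999, -0.016], [0.106, 0.013, -0.994]]
ft_force: [-0.4, 0.2, 0.3]
grip_width: 0.0298
```

Emit:
carry_out --rows '[{"tx": 0,"ty": 0,"tz": 0.4,"yaw": 0},{"tx": 0,"ty": 0,"tz": 0.1,"yaw": 0},{"tx": 0,"ty": 0,"tz": 0,"yaw": 0}]'

```text
time_s: 50.45
position: [0.5393, 0.3298, 0.0521]
tool_rot: [[0.994, -0.033, 0.108], [-0.031, -0.999, -0.015], [0.109, 0.012, -0.994]]
ft_force: [-0.3, -0.1, 0.0]
grip_width: 0.0296
```

Emit:
carry_out --rows '[{"tx": 0,"ty": 0,"tz": 0,"yaw": 0},{"tx": 0,"ty": 0,"tz": 0,"yaw": 0},{"tx": 0,"ty": 0,"tz": 0,"yaw": 0},{"tx": 0,"ty": 0,"tz": -2,"yaw": 0},{"tx": 0,"ty": 0,"tz": -4,"yaw": 0},{"tx": 0,"ty": 0,"tz": -5,"yaw": 0},{"tx": 0,"ty": 0,"tz": -2,"yaw": 0},{"tx": -3,"ty": 0,"tz": 0,"yaw": 0},{"tx": -4,"ty": 0,"tz": 0,"yaw": 0},{"tx": -4,"ty": 0,"tz": -1,"yaw": 0},{"tx": -4,"ty": 0,"tz": -1,"yaw": 0},{"tx": 0,"ty": 0,"tz": 0,"yaw": 0}]' --jaw -0.3

```text
time_s: 51.65
position: [0.3687, 0.3364, 0.1908]
tool_rot: [[0.993, -0.034, 0.11], [-0.033, -0.999, -0.014], [0.111, 0.01, -0.994]]
ft_force: [1.3, 0.1, -0.7]
grip_width: 0.0551
```

Run:
```python
from h import *
J=env.get_image("scene");I=env.get_image("top");s=env.observe();print(s['time_s'],s['position'])
A=J[130:330,140:540];B=I[60:260,90:490]
C=np.vstack([cv2.resize(x[:,:,::-1],None,fx=1.5,fy=1.5,interpolation=cv2.INTER_CUBIC) for x in(A,B)])
cv2.imwrite("pics/c11.png",cv2.convertScaleAbs(C,alpha=1.4))
```

```text
51.75 [0.3724 0.3366 0.1905]
```

View pics/c11.png

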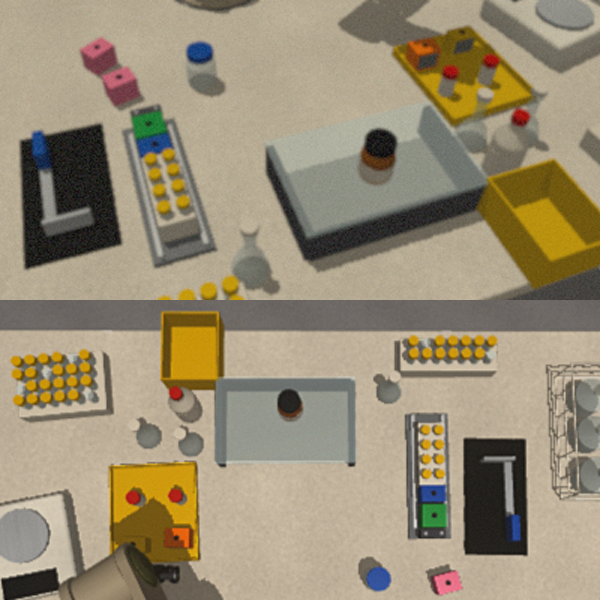

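Everything is in place: both pots plus orange and yellow in the tray, green and blue flush in the bay, the rake on its mat, and the glassware where it was. I'll hand in.

```bash
python3 -c "
from rig import env
print(env.close_job())"
```

```text
the job is handed in; nothing more can be done
None
```

The job is done and handed in at about 52 s on the robot's clock; the hand-in gives no verdict.

**What I did:**
- I raked the blue packer out from under the glass shelf and laid the rake back on its mat.
- Both pots present, plus the spare yellow and orange packers, went into the yellow tray.
- Blue stands in the bay at the rack end and green at the stop end, 93 mm together.

**Last checks:** the final pictures show:
- the pair upright, square and flush in the bay;
- two pots and two packers in the tray;
- handle and hook over the mat;
- the glassware and the pink look-alikes where they were, and the gripper clear.

**Disagreements:**
- **Gap length:** I first read about 99 mm from the top camera. When the stop turned out further back than expected, I put that down to its shadow and re-estimated 105–106 mm. Touching the stop and then the rack with the blue packer gave about 100.5 mm, and I used that. It leaves about 7.5 mm of play, close to the 8 mm end of the task's range. I didn't measure the play again after green went in.
- **Camera offsets:** the two cameras differed by about 5 mm in x.
- **Tool tilt:** the tool picked up a tilt of about 6° over the run. The parts still look upright in the last pictures, but I didn't measure their angles.

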